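Clear the recorded cartons and show the bottle to the camera

TASK

The two cartons on the photo mat have been recorded: clear them out of the picture by stacking them squarely, one after the other, on the single carton that stands by itself, without shifting it. Then take the tall slim bottle out of the open case by its cap and show its label to the documentation camera: upright in the air, label turned to the lens, level with the lens and 20 cm in front of it. Leave everything else alone, and finish while still holding the bottle there: do not put it down or let go.

Things in the scene. Friction and masses are not known exactly. Their poses are not given: they have to be found in the camera images.
- carton_a: Sealed plain brown cardboard carton, a strip of pale paper tape along the middle of its top: 56 mm along its own x, 90 mm along its own y (tape runs along y), 45 mm tall, about 0.18 kg. Origin: centre of its underside, z up. One of the two cartons standing end to end on the grey photo mat (mat 3 mm thick); identical to carton_b.
- carton_b: Sealed plain brown cardboard carton, a strip of pale paper tape along the middle of its top: 56 mm along its own x, 90 mm along its own y (tape runs along y), 45 mm tall, about 0.18 kg. Origin: centre of its underside, z up. The other carton on the photo mat; identical to carton_a.
- base_carton: Sealed plain brown cardboard carton, a strip of pale paper tape along the middle of its top: 56 mm along its own x, 90 mm along its own y (tape runs along y), 45 mm tall, about 0.18 kg. Origin: centre of its underside, z up. It stands alone on the bare table, nearer the robot, between the mat and the open case: the foot of the column. Loose, like the others.
- bottle: The tall slim bottle, upright and loose in one of the case's three bottle compartments: amber body 35 mm across, 60 mm tall, shoulder to 70 mm, then a long narrow white cap, a cylinder 21 mm across from 70 to 104 mm above the underside (domed to 108); 0.07 kg. Origin: centre of the underside; z up the bottle; x out through the middle of its pale paper label, which covers that side only.
- label (a point): Middle of the bottle's label: on the bottle's surface, 17.5 mm from its axis along the bottle's x, 33 mm above its underside. The label is 40 mm tall (from 13 to 53 mm above the underside).
- sharp_spot (a point): The point in the air on which the camera is focused: on the lens axis, 200 mm straight in front of the lens glass, 200 mm above the table (as high as the lens), roughly over the middle of the photo mat. Nothing is to be seen there. Its frame: +x points level to the lens, z up.
- mat_edge (a point): Middle of the photo mat's edge nearest the camera, on the table: it lies between the sharp spot and the lens as seen from above. Axes as those of mat.
- mat: Grey photo mat, 200 mm along its x, 290 mm along its y, 3 mm thick, flat on the table before the camera, its +x towards the camera, black and white scale bars along its +x and +y edges. Fixed. Origin: centre of its underside, z up.
- case: Open aluminium field case, lidless, at the right, 320 mm (its x) by 220 mm (its y), rim 75 mm above the table, fixed. Origin: centre of the underside. Inner floor 30 mm above the table. Bottle compartments at x = -65, 0, 65 mm, y = 66 mm, each 59 by 76 mm, divider tops 58 mm above the table: the tall bottle in one, a wide bottle and a squat jar in the others. Papers and packets fill the rest, below the rim.
- lens (a point): Centre of the front glass of the documentation camera: black, 116 mm wide, on a three-legged table tripod, one fixed piece 245 mm tall at the far left; tripod centre 70 mm behind this point, legs reaching 90 mm from it. The lens looks level along this frame's -x; its centre is 200 mm above the table; z up.
- squat_jar: Bystander: squat amber jar with a broad white lid, 50 mm across, 50 mm tall, in the case. Origin: centre of its underside.
- wide_bottle: Bystander: amber bottle 42 mm across with a broad cap, 70 mm tall, in the case. Origin: centre of its underside.
- oil_bottle: Bystander: pale yellow oil bottle with a yellow cap, 74 mm across, 242 mm tall, at the left of the table. Origin: centre of its underside.
- mug: Bystander: white mug with a green sprig, 80 mm across, 88 mm tall (sprig to about 130 mm), far side of the table. Origin: centre of its underside.
- tape_roll: Bystander: roll of brown tape lying flat, 76 mm across, 24 mm tall, between the mat and the mug. Origin: centre of its underside.
- soap_bar: Bystander: orange rounded bar of soap, 85 by 55 mm, 32 mm tall, left side of the table. Origin: centre of its underside.
Not all that is in view belongs to the job. Leave any yellow look-alike of the carton_a alone.

How it is judged (in metres and radians):
On the way, in this order (a step that is already met when the one before it is completed fails the run):
1. one carton from the mat sits squarely on the single carton and is let go (((horizontal distance between carton_a and base_carton below 0.012 m and z of carton_a in the frame of base_carton between 0.041 and 0.049 m and angle between the x axis of carton_a and the x axis of base_carton, either way round below 0.14 rad and angle between each of carton_a, base_carton's own z axis and vertical below 0.06 rad and contact force between the fingers and carton_a below 0.1 N and linear speed of carton_a below 0.02 m/s and distance of base_carton from where it was at the start of the episode below 0.02 m) or (horizontal distance between carton_b and base_carton below 0.012 m and z of carton_b in the frame of base_carton between 0.041 and 0.049 m and angle between the x axis of carton_b and the x axis of base_carton, either way round below 0.14 rad and angle between each of carton_b, base_carton's own z axis and vertical below 0.06 rad and contact force between the fingers and carton_b below 0.1 N and linear speed of carton_b below 0.02 m/s and distance of base_carton from where it was at the start of the episode below 0.02 m))), for 0.2 s.
2. the other carton sits squarely on top of that one and is let go: a column of three (((horizontal distance between carton_a and base_carton below 0.012 m and z of carton_a in the frame of base_carton between 0.041 and 0.049 m and angle between the x axis of carton_a and the x axis of base_carton, either way round below 0.14 rad and angle between each of carton_a, carton_b, base_carton's own z axis and vertical below 0.06 rad and contact force between the fingers and carton_a below 0.1 N and linear speed of each of carton_a, carton_b below 0.02 m/s and horizontal distance between carton_b and carton_a below 0.012 m and z of carton_b in the frame of carton_a between 0.041 and 0.049 m and angle between the x axis of carton_b and the x axis of carton_a, either way round below 0.14 rad and contact force between the fingers and carton_b below 0.1 N and distance of base_carton from where it was at the start of the episode below 0.02 m) or (horizontal distance between carton_b and base_carton below 0.012 m and z of carton_b in the frame of base_carton between 0.041 and 0.049 m and angle between the x axis of carton_b and the x axis of base_carton, either way round below 0.14 rad and angle between each of carton_b, carton_a, base_carton's own z axis and vertical below 0.06 rad and contact force between the fingers and carton_b below 0.1 N and linear speed of each of carton_b, carton_a below 0.02 m/s and horizontal distance between carton_a and carton_b below 0.012 m and z of carton_a in the frame of carton_b between 0.041 and 0.049 m and angle between the x axis of carton_a and the x axis of carton_b, either way round below 0.14 rad and contact force between the fingers and carton_a below 0.1 N and distance of base_carton from where it was at the start of the episode below 0.02 m))), for 0.2 s.
3. the bottle, held by its cap, has been lifted clear of the case (contact force between the fingers and bottle above 1 N and z of the grasp point in the frame of bottle above 0.075 m and height (world z) of bottle above 0.12 m), for 0.1 s.
At the end, for the whole second after the job is handed in: A column of three: each carton within 12 mm and 8 deg of the one below, let go, the lowest moved under 20 mm. Bottle held still in the air by its cap alone, upright within 8 deg, mid-label within 30 mm of the point 200 mm in front of the lens, facing the lens within about 11 deg (all of step 3 and ((horizontal distance between carton_a and base_carton below 0.012 m and z of carton_a in the frame of base_carton between 0.041 and 0.049 m and angle between the x axis of carton_a and the x axis of base_carton, either way round below 0.14 rad and angle between each of carton_a, carton_b, base_carton's own z axis and vertical below 0.06 rad and contact force between the fingers and carton_a below 0.1 N and linear speed of each of carton_a, carton_b below 0.02 m/s and horizontal distance between carton_b and carton_a below 0.012 m and z of carton_b in the frame of carton_a between 0.041 and 0.049 m and angle between the x axis of carton_b and the x axis of carton_a, either way round below 0.14 rad and contact force between the fingers and carton_b below 0.1 N and distance of base_carton from where it was at the start of the episode below 0.02 m) or (horizontal distance between carton_b and base_carton below 0.012 m and z of carton_b in the frame of base_carton between 0.041 and 0.049 m and angle between the x axis of carton_b and the x axis of base_carton, either way round below 0.14 rad and angle between each of carton_b, carton_a, base_carton's own z axis and vertical below 0.06 rad and contact force between the fingers and carton_b below 0.1 N and linear speed of each of carton_b, carton_a below 0.02 m/s and horizontal distance between carton_a and carton_b below 0.012 m and z of carton_a in the frame of carton_b between 0.041 and 0.049 m and angle between the x axis of carton_a and the x axis of carton_b, either way round below 0.14 rad and contact force between the fingers and carton_a below 0.1 N and distance of base_carton from where it was at the start of the episode below 0.02 m)) and distance between label and sharp_spot below 0.03 m and angle between bottle's own z axis and vertical below 0.14 rad and angle between the x axis of bottle and the x axis of sharp_spot, either way round below 0.2 rad and x of mat_edge in the frame of bottle above 0.03 m and linear speed of bottle below 0.03 m/s and contact force between bottle and carton_a below 0.1 N and contact force between bottle and carton_b below 0.1 N and contact force between bottle and base_carton below 0.1 N and contact force between bottle and case below 0.1 N and contact force between bottle and mat below 0.1 N); the arm keeps its last pose, push and grip.
It fails at once if a bystander is knocked over or pushed more than 4 cm from its place (the things beside the bottle in the case, oil bottle, mug, tape roll, soap bar) (distance of any of squat_jar, wide_bottle, oil_bottle, mug, tape_roll, soap_bar from where it was at the start of the episode above 0.04 m or angle between any of squat_jar, wide_bottle, oil_bottle, mug, tape_roll, soap_bar's own z axis and vertical above 0.5 rad).
It also fails if it takes over 72 s, if anything falls off the work surface, if the arm or the gripper's body presses on something with over 40 N, if the wrist force passes 120 N, or if a joint passes its speed limit or range.

ROBOT

A 6-joint arm with a two-finger parallel gripper is mounted at the origin on the work surface. World frame = base frame: x ahead of the robot, y to its left, z up, the work surface at z = 0. Lengths are in m, angles in degrees, forces in N, time in s.
With the tool pointing down it reaches from about 0.3 to 0.75 m from the base axis. Payload 8.5 kg.
Tool frame: the origin (TCP) lies at the very end of the fingers, on their centre line; the grasp point (between the pads) lies 19 mm behind it (env.grasp_offset is the distance from the TCP to the grasp point, in m); y points along the fingers, z is the direction in which the jaws open and shut, and the axes are right-handed (so a half turn about y gives the same grasp; the last joint's range is limited). The gripper opens to 85 mm and grips with 20 to 120 N. Pads are 22 mm wide; open, the fingers measure 114 mm over their backs; the gripper's body (76 mm by 85 mm) begins 54 mm behind the grasp point. The pads swing forward as they close: fully open they stand 13 mm farther back than shut.
Start: joints at [64.097, 21.807, 74.336, -0, 83.858, -12.336], TCP at [0.129, 0.535, 0.231] pointing down, gripper open.
Joint ranges: [-178.18, 178.18], [-50.72, 133.34], [12.68, 142.11], [-81.47, 261.47], [9.98, 163.14], [-165.26, 165.26]. Speed limits (degrees/s): [136.94, 136.94, 180, 180, 180, 180].

INTERFACE

Orientations are given as a 3x3 rotation matrix whose columns are the frame's x, y, z axes.
In Python, from rig import env gives the robot as it stands. The module is installed in compiled form; this text tells all that it offers.
- The arm moves only by the shell command python3 -m pendant 'ROWS' [FORCE]. ROWS is JSON, a list of rows, each a list of 3 entries, a list of its own where there are three numbers: the shift along the world's x, y, z as a fraction of full scale, then the turn about the world's z as a fraction of full scale, then the opening, from 0 (shut) to 1 (fully open). A call has 1 to 12 rows; each row shifts and turns the commanded pose from where the row before left it; what a row does not reach is not made up. Full scale, the value 1, is 30 mm for a shift and 5 degrees for a turn. A row lasts 1/12 s, in which the tool goes at most 41.7 mm and 7.16 degrees, less where a joint would pass 70% of its speed; a pose out of reach is approached as far as the arm can. A call with a number of a shift or a turn outside -1 to 1 is refused whole. A call with a gripper value outside its range is refused whole. The fingers move at their own pace and stop on an object; FORCE is the grip in N (left out, the last holds). Time passes only in rows, so rows that do not move let the fingers close. It gives the time, the measured TCP pose, the force and the opening at its end, in the units of the state.
- env.observe(): the state, without advancing time (a new reading comes with each control period).
- env.get_image(name): name is "scene" or "top" or "wrist"; returns (picture, depth): 400x640x3 uint8, red, green, blue; 400x640 float32, m along the optical axis (not along the pixel's ray), 0 where there is no reading.
- env.camera_model(name): a dict with "camera_matrix" (3x3 intrinsics, pixels), "R" (3x3) and "t" (3): a world point X has camera coordinates R X + t; the wrist camera has in their place "tool_from_camera" (4x4, takes a point from camera to tool coordinates, whose origin is the TCP and whose axes are the tool frame's). Camera axes: x right, y down, z forward; pixel columns grow to the right and rows downward; lengths in m; the calibration is good to about 2 mm. The wrist camera is an equidistant fisheye: a pixel r from the principal point sees the ray r / f radians off the axis. A picture is of the moment at which its call begins: read the wrist's pose just before it. camera_model takes no time and is no camera call.
- env.close_job(): hands the job in, once; it reports no verdict.
The state is a dict: "time_s": time; "q": joint angles; "qvel": joint speeds; "joint_efforts": joint torques, N m; "position": TCP position; "tool_rot": TCP orientation; "ft_force": force on the tool from outside, world axes, zero at the start; "wrist_torque": the same for the moment, N m; "grip_width": finger opening in m.
Only numpy, scipy, OpenCV 4.12 (cv2) and the standard library are available. Lean on these libraries where they do the work, as an engineer would, in place of code of your own. Each camera call takes 0.05 s, during which the arm holds its last target.

## Working session

There is one attempt and no reset: what is moved stays moved. The work goes in short steps, Python scripts to look and compute and a shell command to move; the robot and the scene stay as the last step left them, time stands still between calls to the robot, and variables do not carry over. Pictures are saved under pics/ and viewed, and the job is handed in when it is done.

```bash
mkdir -p pics; cat > h.py <<'E'
import numpy as np, cv2
from rig import env
def save(n,f,im=None,crop=None,s=1):
    if im is None: im,_=env.get_image(n)
    if crop: x0,y0,x1,y1=crop; im=im[y0:y1,x0:x1]
    if s!=1: im=cv2.resize(im,None,fx=s,fy=s,interpolation=cv2.INTER_CUBIC)
    cv2.imwrite('pics/'+f,cv2.cvtColor(im,cv2.COLOR_RGB2BGR))
def P(m,u,v,z):
    K=np.array(m['camera_matrix']);R=np.array(m['R']);t=np.array(m['t'])
    d=R.T@np.linalg.inv(K)@[u,v,1.];c=-R.T@t
    return c+d*(z-c[2])/d[2]
def D(m,u,v,d):
    K=np.array(m['camera_matrix']);R=np.array(m['R']);t=np.array(m['t'])
    return R.T@(np.linalg.inv(K)@np.array([u,v,1.])*d-t)
E
python3 - <<'E'
from h import *
for n in('scene','top'):
    im,d=env.get_image(n); save(n,n+'0.png',im); np.savez(n+'0.npz',im=im,d=d)
    m=env.camera_model(n);print(n,m,-np.array(m['R']).T@m['t'])
s=env.observe();print(s)
print(env.camera_model('wrist'),env.grasp_offset)
save('wrist','wrist0.png')
E
```

```text
scene {'camera_matrix': array([[461.99519464,   0.        , 312.77630071],
       [  0.        , 461.99519464, 199.97001943],
       [  0.        ,   0.        ,   1.        ]]), 'R': array([[ 0.86629694,  0.49941627,  0.0106306 ],
       [ 0.35489952, -0.6003604 , -0.71666849],
       [-0.35153371,  0.62462051, -0.69733297]]), 't': array([-0.55451189, -0.03531307,  1.78623594])} [ 1.12082668 -0.85998791  1.22618825]
top {'camera_matrix': array([[369.40921222,   0.        , 318.92304824],
       [  0.        , 369.40921222, 199.94489115],
       [  0.        ,   0.        ,   1.        ]]), 'R': array([[-0.00503621, -0.99993059,  0.01065107],
       [-0.98514048,  0.00313257, -0.17172193],
       [ 0.17167665, -0.01135762, -0.98508788]]), 't': array([0.0861269 , 0.62597317, 1.19675173])} [0.41165093 0.09775227 1.28548161]
{'time_s': 0.1, 'q': array([ 6.40958344e+01,  2.18379921e+01,  7.43789966e+01,  7.77311587e-04,
        8.38565028e+01, -1.23352489e+01]), 'qvel': array([-0.09780236, -0.08885071, -0.0655518 ,  0.01772823, -0.02119896,
       -0.04311444]), 'joint_efforts': array([ 
[... 361 characters left out ...]
'ft_force': array([-0.12512399,  0.60020972, -0.66946957]), 'wrist_torque': array([ 0.01477676, -0.00517396, -0.0139442 ]), 'grip_width': 0.08571638210101445}
{'camera_matrix': array([[309.70691629,   0.        , 324.36023628],
       [  0.        , 309.70691629, 199.220208  ],
       [  0.        ,   0.        ,   1.        ]]), 'tool_from_camera': array([[ 1.01517331e-04,  9.64997395e-01,  2.62259446e-01,
        -6.69884012e-02],
       [ 5.95197976e-04, -2.62259459e-01,  9.64997213e-01,
        -1.42474218e-01],
       [ 9.99999818e-01,  5.81323497e-05, -6.00988377e-04,
        -1.12942773e-04],
       [ 0.00000000e+00,  0.00000000e+00,  0.00000000e+00,
         1.00000000e+00]])} 0.0187
```

View pics/scene0.png

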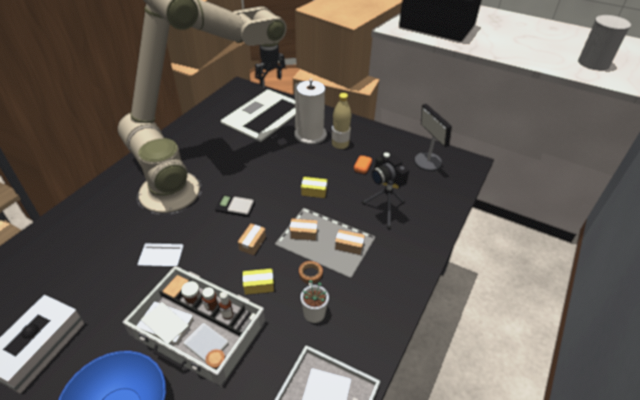

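View pics/top0.png

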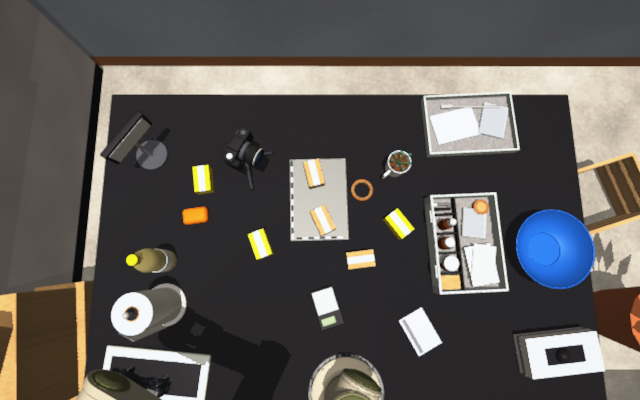

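View pics/wrist0.png

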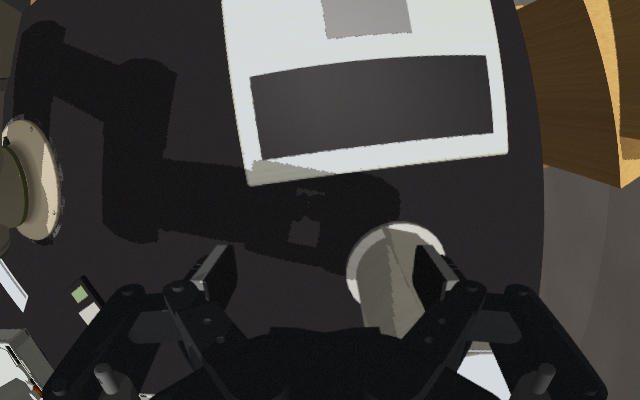

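Top view: the mat cartons are at (315,172) and (322,220) and the lone brown carton is at (361,259). Yellow look-alikes are at (203,178), (260,243) and (400,223). The case compartments are at about (446,225), (446,243) and (452,264). Enlarging these now.

```bash
python3 - <<'E'
from h import *
im=np.load('top0.npz')['im']; save('',"t_mat.png",im,(280,145,400,275),4.5)
save('',"t_case.png",im,(420,185,515,300),5)
im=np.load('scene0.npz')['im']; save('',"s_case.png",im,(120,260,270,380),5)
E
```

```text
(no output)
```

View pics/t_mat.png

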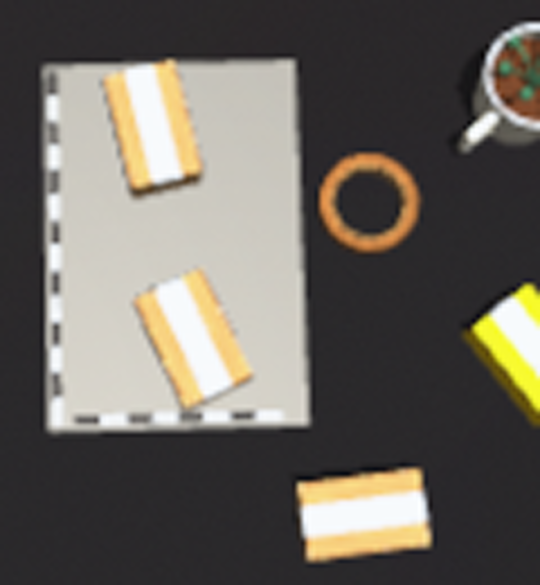

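View pics/t_case.png

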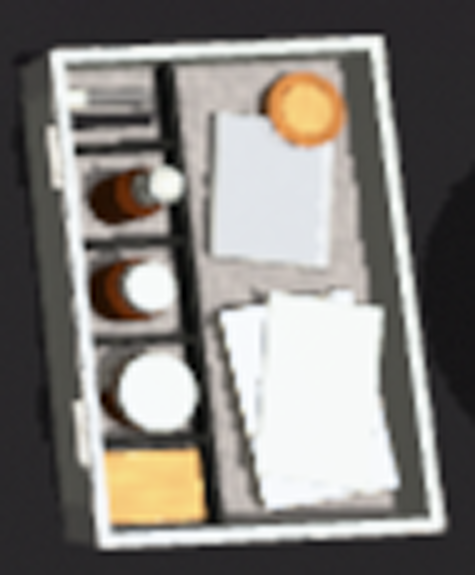

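View pics/s_case.png

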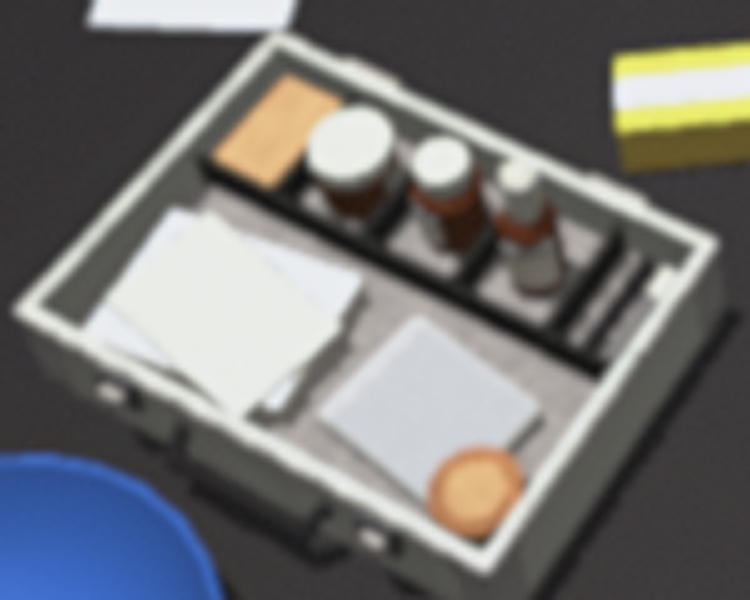

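The tall slim bottle is the one with the narrow cap at top-image (453,222). The broad caps at (450,242) and (452,264) are the wide bottle and the jar. Next I'm measuring from depth.

```bash
cat >> h.py <<'E'
def cloud(m,d):
    K=np.array(m['camera_matrix']);R=np.array(m['R']);t=np.array(m['t'])
    v,u=np.mgrid[:d.shape[0],:d.shape[1]]
    c=np.stack([(u-K[0,2])/K[0,0]*d,(v-K[1,2])/K[1,1]*d,d],-1)
    return (c-t)@R
def rect(pts):
    (c,s,a)=cv2.minAreaRect((pts[:,:2]*1000).astype(np.float32))
    b=cv2.boxPoints((c,s,a)); e=b[1]-b[0]; f=b[2]-b[1]
    if np.linalg.norm(f)>np.linalg.norm(e): e=f
    return np.round(c,1),np.round(s,1),round(np.degrees(np.arctan2(e[1],e[0]))%180,2)
E
python3 - <<'E'
from h import *
for n,boxes in(('top',dict(A=(296,150,334,192),B=(305,200,340,243),base=(340,244,383,275),cap=(440,210,465,232),mat=(285,152,355,245),case=(420,185,515,300))),('scene',dict(A=(285,215,322,242),B=(330,225,370,256),base=(235,220,270,256)))):
    z=np.load(n+'0.npz');m=env.camera_model(n);w=cloud(m,z['d']);im=z['im'].astype(int)
    for k,(a,b,c,d) in boxes.items():
        p=w[b:d,a:c].reshape(-1,3)
        if k in'A B base':
            q=p[(p[:,2]>(.038)) &(p[:,2]<.058)]
        elif k=='cap': q=p[p[:,2]>.115]; 
        elif k=='mat': q=p[(p[:,2]>-.01)&(p[:,2]<.012)]; q=p[(im[b:d,a:c].reshape(-1,3).min(1)>110)&(p[:,2]<.015)]
        else: q=p[(im[b:d,a:c].reshape(-1,3).min(1)>150)&(p[:,2]>.065)&(p[:,2]<.085)]
        print(n,k,len(q),rect(q),np.median(q,0).round(4),q.mean(0).round(4),q[:,2].min().round(3),q[:,2].max().round(3))
E
```

```text
top A 426 (array([726.5, 103.3]), array([92.2, 55.8]), np.float32(14.01)) [0.7248 0.1034 0.0498] [0.7249 0.1031 0.0498] 0.039 0.058
top B 447 (array([561.8,  73.3]), array([90.1, 56.3]), np.float32(24.99)) [0.5616 0.0735 0.0494] [0.5608 0.0731 0.0495] 0.041 0.056
top base 465 (array([430.3, -51.9]), array([55.7, 90.9]), np.float32(96.76)) [ 0.4315 -0.0517  0.0466] [ 0.4302 -0.0517  0.0465] 0.04 0.055
top cap 53 (array([ 476.6, -123.3]), array([ 20.9, 460.7]), np.float32(107.54)) [ 0.5432 -0.33    0.1356] [ 0.5332 -0.2994  0.2201] 0.115 1.285
top mat 3704 (array([641. ,  85.4]), array([292.9, 202.1]), np.float32(1.19)) [0.6355 0.0822 0.0046] [0.635  0.0846 0.0046] -0.008 0.015
top case 949 (array([ 483.3, -402.2]), array([324. , 234.6]), np.float32(2.84)) [ 0.4296 -0.3517  0.0768] [ 0.4693 -0.3853  0.0769] 0.065 0.085
scene A 367 (array([559.6,  71.2]), array([89.8, 66.5]), np.float32(24.06)) [0.5611 0.0653 0.049 ] [0.5615 0.0666 0.0485] 0.038 0.057
scene B 390 (array([724.5,  99.7]), array([90.2, 65.9]), np.float32(12.41)) [0.7251 0.0969 0.0486] [0.7253 0.0971 0.0482] 0.038 0.057
scene base 373 (array([428.8, -55.3]), array([59.6, 94.7]), np.float32(98.61)) [ 0.4311 -0.0578  0.046 ] [ 0.4305 -0.0576  0.0459] 0.038 0.054
```

```bash
python3 - <<'E'
from h import *
z=np.load('top0.npz');m=env.camera_model('top');w=cloud(m,z['d'])
for k,(a,b,c,d) in dict(oil=(120,240,185,280),towel=(100,275,195,350),cam=(220,120,272,190),cap=(440,210,465,232)).items():
    p=w[b:d,a:c].reshape(-1,3);p=p[(p[:,2]>.1)&(p[:,2]<.5)]
    for lo in np.arange(.1,.4,.03):
        q=p[(p[:,2]>lo)&(p[:,2]<lo+.03)]
        if len(q)>3: print(k,round(lo,2),len(q),q.min(0).round(3),q.max(0).round(3),np.median(q,0).round(3))
z=np.load('scene0.npz');save('','s_cam.png',z['im'],(340,130,450,230),6)
save('','t_cam.png',np.load('top0.npz')['im'],(215,115,300,195),6)
E
```

```text
oil 0.1 64 [0.397 0.573 0.1  ] [0.461 0.597 0.128] [0.43  0.577 0.114]
oil 0.13 111 [0.394 0.57  0.13 ] [0.463 0.616 0.16 ] [0.427 0.577 0.15 ]
oil 0.16 206 [0.395 0.573 0.16 ] [0.463 0.628 0.19 ] [0.427 0.586 0.176]
oil 0.19 176 [0.404 0.581 0.19 ] [0.453 0.623 0.22 ] [0.428 0.594 0.201]
oil 0.22 133 [0.415 0.591 0.225] [0.443 0.623 0.248] [0.429 0.603 0.243]
towel 0.1 159 [0.213 0.54  0.1  ] [0.34  0.602 0.13 ] [0.289 0.551 0.115]
towel 0.13 176 [0.213 0.541 0.13 ] [0.341 0.603 0.16 ] [0.289 0.552 0.145]
towel 0.16 195 [0.213 0.54  0.16 ] [0.341 0.606 0.19 ] [0.291 0.553 0.176]
towel 0.19 211 [0.212 0.54  0.19 ] [0.341 0.609 0.22 ] [0.287 0.553 0.205]
towel 0.22 1507 [0.212 0.541 0.22 ] [0.341 0.654 0.249] [0.284 0.594 0.238]
towel 0.25 49 [0.275 0.589 0.251] [0.291 0.605 0.28 ] [0.284 0.595 0.273]
cam 0.1 7 [0.742 0.321 0.102] [0.75  0.332 0.112] [0.746 0.327 0.105]
cam 0.16 36 [0.697 0.26  0.176] [0.808 0.364 0.19 ] [0.724 0.32  0.184]
cam 0.19 209 [0.698 0.254 0.191] [0.808 0.366 0.22 ] [0.726 0.296 0.211]
cam 0.22 822 [0.698 0.258 0.221] [0.82  0.371 0.25 ] [0.748 0.319 0.232]
cam 0.25 5 [0.746 0.313 0.25 ] [0.771 0.326 0.251] [0.752 0.323 0.25 ]
cap 0.1 23 [ 0.533 -0.337  0.101] [ 0.552 -0.323  0.128] [ 0.542 -0.326  0.115]
cap 0.13 38 [ 0.534 -0.343  0.13 ] [ 0.553 -0.325  0.142] [ 0.543 -0.332  0.136]
```

View pics/s_cam.png

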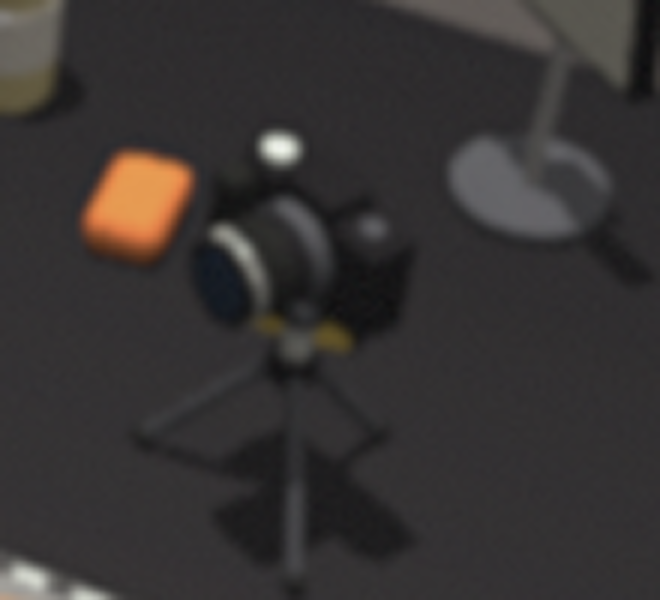

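View pics/t_cam.png

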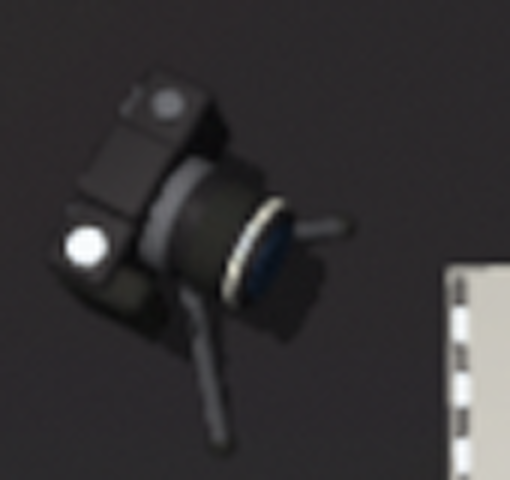

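Act: fly over to the near mat carton (0.561, 0.072).

```bash
python3 -m pendant '[[[0.9,-0.95,0.1],0.48,1],[[0.9,-0.95,0.1],0.48,1],[[0.9,-0.95,0],0.48,1],[[0.9,-0.95,0],0.48,1],[[0.9,-0.95,0],0.48,1],[[0.9,-0.95,0],0.48,1],[[0.9,-0.95,0],0.48,1],[[0.9,-0.95,0],0.48,1]]'; python3 -m pendant '[[[0.9,-0.95,0],0.48,1],[[0.9,-0.95,0],0.48,1],[[0.9,-0.95,0],0.48,1],[[0.9,-0.95,0],0.48,1],[[0.9,-0.95,0],0.48,1],[[0.9,-0.95,0],0.48,1],[[0.9,-0.95,0],0.48,1],[[0.9,-0.95,0],0.48,1],[[0,0,0],0,1],[[0,0,0],0,1]]'
python3 - <<'E'
from h import *
s=env.observe();print(s['position'],s['tool_rot'].round(3).tolist(),s['q'])
im,d=env.get_image('wrist');save('','w1.png',im);np.savez('w1.npz',im=im,d=d,p=s['position'],R=s['tool_rot'])
E
```

```text
time_s: 0.82
position: [0.3459, 0.305, 0.2373]
tool_rot: [[0.995, -0.0, -0.1], [0.1, -0.0, 0.995], [-0.0, -1.0, -0.0]]
ft_force: [-0.7, 1.1, 0.3]
grip_width: 0.0851
time_s: 1.65
position: [0.5617, 0.0772, 0.2364]
tool_rot: [[0.909, -0.002, -0.417], [0.417, 0.0, 0.909], [-0.001, -1.0, 0.001]]
ft_force: [-0.2, -0.3, -0.4]
grip_width: 0.0855
[0.56168142 0.07720273 0.23635203] [[0.909, -0.002, -0.417], [0.417, 0.0, 0.909], [-0.001, -1.0, 0.001]] [-4.13637033e+00  2.33718053e+01  7.09728534e+01  3.57952737e-03
  8.57454445e+01 -1.18807145e+02]
```

View pics/w1.png

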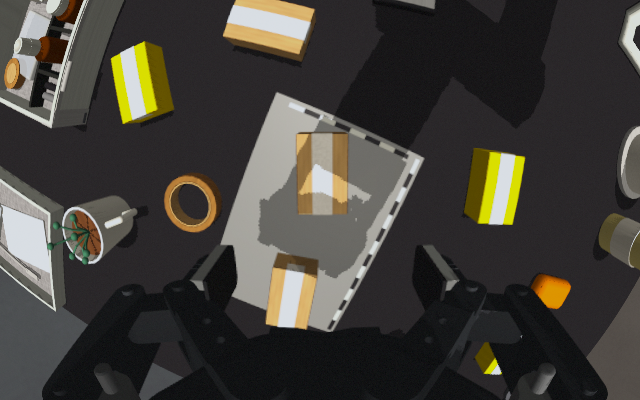

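The wrist view shows the near carton at (322,172), the far one at (292,292), base carton at (270,27), and yellow ones at (142,82), (495,187). I'll refine with wrist depth.

```bash
cat >> h.py <<'E'
def wcloud(d,p,R):
    m=env.camera_model('wrist');K=np.array(m['camera_matrix']);T=np.array(m['tool_from_camera'])
    v,u=np.mgrid[:d.shape[0],:d.shape[1]]
    x=(u-K[0,2])/K[0,0];y=(v-K[1,2])/K[1,1];r=np.hypot(x,y)+1e-9
    t=np.tan(np.minimum(r,1.5))/r
    c=np.stack([x*t*d,y*t*d,d],-1)
    return (c@T[:3,:3].T+T[:3,3])@np.array(R).T+p
def wshot(f):
    s=env.observe();im,d=env.get_image('wrist');save('',f+'.png',im)
    np.savez(f+'.npz',im=im,d=d,p=s['position'],R=s['tool_rot']);return im,wcloud(d,s['position'],s['tool_rot']),s
E
python3 - <<'E'
from h import *
z=np.load('w1.npz');w=wcloud(z['d'],z['p'],z['R'])
for k,(a,b,c,d) in dict(near=(290,125,355,222),far=(262,250,322,330),base=(218,0,320,64)).items():
    p=w[b:d,a:c].reshape(-1,3);q=p[(p[:,2]>.036)&(p[:,2]<.06)]
    print(k,len(q),rect(q),q[:,2].mean())
p=w[200:206,310:330].reshape(-1,3);print(p.mean(0))
print(np.median(w[180:240,235:260].reshape(-1,3),0))
E
```

```text
near 4142 (array([558.4,  72.4]), array([90.8, 56.4]), np.float32(25.31)) 0.047856934796406216
far 2645 (array([721.8, 102.5]), array([91.1, 57. ]), np.float32(13.58)) 0.04721940650211631
base 3704 (array([427.5, -52.4]), array([56.6, 91.7]), np.float32(96.87)) 0.04495204969251394
[0.58708485 0.08332219 0.05072856]
[0.64742695 0.00681106 0.00256462]
```

```bash
python3 -m pendant '[[[-0.09,-0.16,-1],0.12,1],[[0,0,-1],0,1],[[0,0,-1],0,1],[[0,0,-1],0,1],[[0,0,-1],0,1],[[0,0,-1],0,1],[[0,0,-0.9],0,1],[[0,0,-0.5],0,1],[[0,0,0],0,1]]'; python3 -m pendant '[[[0,0,0],0,0.4],[[0,0,0],0,0.4],[[0,0,0],0,0.4],[[0,0,0],0,0.4],[[0,0,0],0,0.4],[[0,0,0],0,0.4]]' 40
```

```text
time_s: 2.45
position: [0.5558, 0.0752, 0.0127]
tool_rot: [[0.903, -0.006, -0.431], [0.431, 0.001, 0.903], [-0.005, -1.0, 0.003]]
ft_force: [-1.0, 0.4, 0.2]
grip_width: 0.0853
time_s: 2.95
position: [0.5592, 0.0741, 0.0172]
tool_rot: [[0.903, 0.003, -0.43], [0.43, 0.0, 0.903], [0.003, -1.0, -0.001]]
ft_force: [-1.5, 0.7, 7.8]
grip_width: 0.0558
```

```bash
python3 -m pendant '[[[0,0,0.3],0,0.4],[[0,0,0.7],0,0.4],[[0,0,1],0,0.4],[[0,0,1],0,0.4],[[0,0,1],0,0.4],[[0,0,0.5],0,0.4],[[0,0,0],0,0.4],[[0,0,0],0,0.4]]'
python3 - <<'E'
from h import *
im,w,s=wshot('w2'); print(s['position'],s['ft_force'],s['grip_width'])
E
```

```text
time_s: 3.62
position: [0.5581, 0.0739, 0.1509]
tool_rot: [[0.903, 0.001, -0.429], [0.429, -0.0, 0.903], [0.001, -1.0, -0.001]]
ft_force: [0.5, -0.6, -2.6]
grip_width: 0.0552
[0.55812668 0.07388492 0.15092524] [ 0.53530267 -0.58771297 -2.61844408] 0.055247101137043265
```

View pics/w2.png

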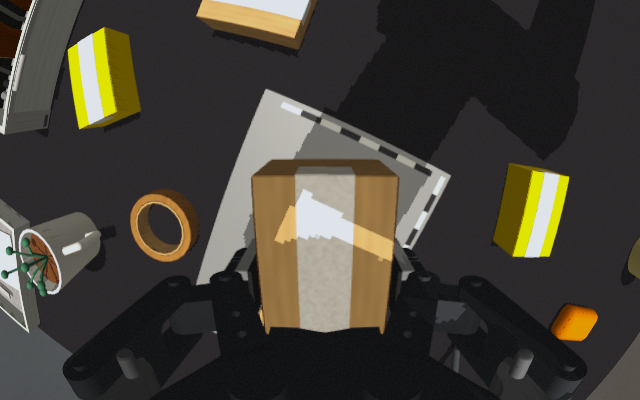

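The carton is held level in the jaws, with its top at (325,250). Measuring it in the tool frame.

```bash
python3 - <<'E'
from h import *
z=np.load('w2.npz');w=wcloud(z['d'],z['p'],z['R'])
t=(w-z['p'])@z['R']  # tool coords
q=t[178:322,262:390].reshape(-1,3)
for y0 in range(178,330,16): 
  print(y0, np.round(t[y0,[262,290,325,360,385]]*1000,1).tolist())
p=t[150:330,245:400].reshape(-1,3)
print('y med',np.median(q[:,1]))
f=p[abs(p[:,1]-np.median(q[:,1]))<.004]; print(f.min(0),f.max(0))
A=np.c_[q[:,[0,2]],np.ones(len(q))];k=abs(q[:,1]-np.median(q[:,1]))<.006
print('plane',np.linalg.lstsq(A[k],q[k,1],rcond=None)[0])
# tape edges
im=z['im'].astype(int)
E
```

```text
178 [[-44.8, -30.4, -23.1], [-44.8, -31.2, -12.5], [-44.7, -30.5, 0.4], [-44.5, -29.7, 13.4], [-44.7, -30.3, 22.8]]
194 [[-39.0, -31.9, -23.1], [-38.7, -30.9, -12.7], [-38.8, -31.5, 0.4], [-38.5, -30.1, 13.6], [-38.5, -30.2, 23.1]]
210 [[-32.6, -31.6, -23.5], [-32.6, -31.5, -12.8], [-32.3, -30.4, 0.4], [-32.3, -30.6, 13.7], [-32.4, -31.0, 23.3]]
226 [[-25.6, -30.0, -24.3], [-25.8, -30.3, -13.1], [-25.9, -30.5, 0.4], [-25.9, -30.8, 13.9], [-25.7, -30.4, 23.8]]
242 [[-18.6, -29.7, -24.8], [-19.2, -30.6, -13.4], [-19.8, -31.9, 0.4], [-19.0, -30.2, 14.2], [-18.8, -30.1, 24.3]]
258 [[-11.5, -29.7, -25.3], [-12.4, -31.2, -13.6], [-12.5, -31.1, 0.4], [-11.8, -30.0, 14.5], [-11.9, -30.5, 24.7]]
274 [[-4.1, -30.1, -25.9], [-4.5, -30.2, -14.0], [-5.3, -31.3, 0.4], [-4.9, -30.9, 14.8], [-4.6, -30.8, 25.3]]
290 [[3.1, -31.3, -26.3], [3.6, -29.8, -14.4], [2.8, -30.7, 0.4], [3.3, -30.3, 15.2], [3.3, -30.9, 25.9]]
306 [[12.0, -30.6, -27.2], [11.1, -31.1, -14.7], [10.6, -31.4, 0.4], [11.9, -30.0, 15.7], [12.5, -29.8, 26.9]]
322 [[-17.2, -79.2, -15.9], [19.1, -32.3, -15.0], [19.9, -31.0, 0.4], [20.9, -30.1, 16.2], [20.3, -31.6, 27.4]]
y med -0.030715355413335185
[-0.04638153 -0.03471374 -0.03319287] [ 0.0260633  -0.02671764  0.03132573]
plane [ 0.00473794 -0.00246517 -0.03064771]
```

```bash
python3 -m pendant '[[[-0.198,-0.193,0],-0.986,0.4],[[-0.198,-0.193,0],-0.986,0.4],[[-0.198,-0.193,0],-0.986,0.4],[[-0.198,-0.193,0],-0.986,0.4],[[-0.198,-0.193,0],-0.986,0.4],[[-0.198,-0.193,0],-0.986,0.4],[[-0.198,-0.193,0],-0.986,0.4],[[-0.198,-0.193,0],-0.986,0.4],[[-0.198,-0.193,0],-0.986,0.4],[[-0.198,-0.193,0],-0.986,0.4],[[-0.198,-0.193,0],-0.986,0.4]]';  python3 -m pendant '[[[-0.198,-0.193,0],-0.986,0.4],[[-0.198,-0.193,0],-0.986,0.4],[[-0.198,-0.193,0],-0.986,0.4],[[-0.198,-0.193,0],-0.986,0.4],[[-0.198,-0.193,0],-0.986,0.4],[[-0.198,-0.193,0],-0.986,0.4],[[-0.198,-0.193,0],-0.986,0.4],[[-0.198,-0.193,0],-0.986,0.4],[[-0.198,-0.193,0],-0.986,0.4],[[-0.198,-0.193,0],-0.986,0.4],[[-0.198,-0.193,0],-0.986,0.4],[[0,0,0],0,0.4]]'
python3 - <<'E'
from h import *
im,w,s=wshot('w3'); print(s['position'],s['tool_rot'].round(4).tolist(),s['q'].round(1))
E
```

```text
time_s: 4.58
position: [0.4918, 0.0101, 0.1487]
tool_rot: [[0.874, -0.003, 0.485], [-0.485, 0.001, 0.874], [-0.003, -1.0, -0.001]]
ft_force: [-1.1, -1.3, -2.4]
grip_width: 0.0553
time_s: 5.58
position: [0.4262, -0.0538, 0.149]
tool_rot: [[0.117, -0.003, 0.993], [-0.993, 0.001, 0.117], [-0.002, -1.0, -0.003]]
ft_force: [0.3, 0.5, -2.8]
grip_width: 0.0555
[ 0.42617311 -0.05377184  0.14902619] [[0.1174, -0.0034, 0.9931], [-0.9931, 0.0012, 0.1174], [-0.0016, -1.0, -0.0033]] [-23.1  15.1 100.   -0.   65.1 -29.8]
```

View pics/w3.png

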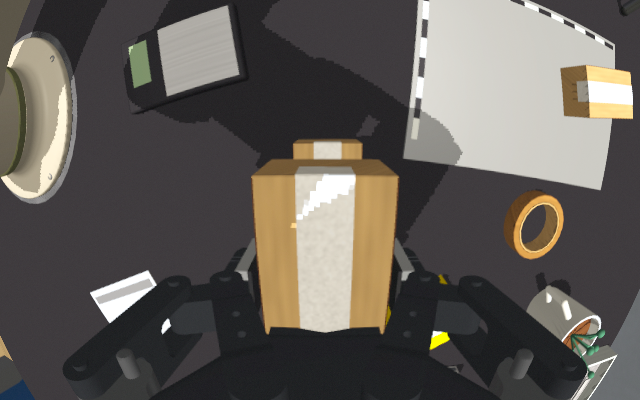

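The base carton's end peeks out behind the held one at (294..361, 142). Measuring that edge as a check.

```bash
python3 - <<'E'
from h import *
z=np.load('w3.npz');w=wcloud(z['d'],z['p'],z['R']);t=(w-z['p'])@z['R']
p=t[136:158,285:370].reshape(-1,3);k=(w[136:158,285:370,2].ravel()>.035)&(w[136:158,285:370,2].ravel()<.055)
q=p[k];print(len(q),q.min(0),q.max(0),np.percentile(q,[2,98],axis=0))
h=t[160:320,255:395].reshape(-1,3);h=h[(h[:,1]>-.036)&(h[:,1]<-.026)];print(h.min(0),h.max(0))
c=z['p']+z['R']@[h[:,0].min()+.045,0,0];print('held centre',c)
c=z['p']+z['R']@[q[:,0].min()+.045,0,(q[:,2].min()+q[:,2].max())/2];print('base centre',c)
for c in range(298,360,12):
  col=[r for r in range(130,158) if .035<w[r,c,2]<.055]; print(c,col[0],w[col[0],c].round(4))
E
```

```text
1099 [-0.04650947  0.10161571 -0.02674108] [-0.03420288  0.11406259  0.02962112] [[-0.04639847  0.10269098 -0.02509313]
 [-0.03432501  0.10709802  0.02861008]]
[-0.04623327 -0.03597712 -0.02974207] [ 0.02067188 -0.02602244  0.02880905]
held centre [ 0.42602831 -0.0525471   0.14902818]
base centre [ 0.42742593 -0.05210373  0.14902393]
298 143 [ 0.3986 -0.0111  0.0417]
310 142 [ 0.4081 -0.0093  0.0409]
322 142 [ 0.4178 -0.0079  0.0445]
334 142 [ 0.4273 -0.0068  0.0445]
346 142 [ 0.4368 -0.0056  0.0444]
358 143 [ 0.4466 -0.0053  0.0432]
```

```bash
python3 -m pendant '[[[0.05,0.015,-0.5],0,0.4],[[0,0,-1],0,0.4],[[0,0,-0.8],0,0.4],[[0,0,-0.4],0,0.4],[[0,0,-0.1],0,0.4],[[0,0,0],0,0.4],[[0,0,0],0,0.4],[[0,0,0],0,0.4]]'; python3 -c "
from rig import env;s=env.observe();print(s['position'],s['ft_force'])"
```

```text
time_s: 6.3
position: [0.4297, -0.0532, 0.067]
tool_rot: [[0.122, 0.001, 0.992], [-0.992, -0.001, 0.122], [0.001, -1.0, 0.001]]
ft_force: [-0.3, 0.2, -2.1]
grip_width: 0.0554
[ 0.42968343 -0.05318004  0.06704201] [-0.29517529  0.19298118 -2.12639138]
```

```bash
python3 -m pendant '[[[-0.06,0,-0.1],0,0.4],[[0,0,-0.1],0,0.4],[[0,0,-0.05],0,0.4],[[0,0,0],0,0.4],[[0,0,0],0,0.4]]'
```

```text
time_s: 6.72
position: [0.4272, -0.053, 0.0592]
tool_rot: [[0.122, 0.0, 0.993], [-0.993, -0.0, 0.122], [0.0, -1.0, 0.0]]
ft_force: [-1.5, 1.8, 5.6]
grip_width: 0.0555
```

```bash
python3 -m pendant '[[[0,0,0],0,0.72],[[0,0,0],0,0.8],[[0,0,0],0,0.9],[[0,0,0],0,0.95],[[0,0,0],0,0.95],[[0,0,0],0,0.95]]'; python3 -m pendant '[[[0,0,0.3],0,0.95],[[0,0,0.7],0,0.95],[[0,0,1],0,0.95],[[0,0,1],0,0.95],[[0,0,1],0,0.95],[[0,0,0.5],0,0.95],[[0,0,0],0,0.95],[[0,0,0],0,0.95]]'
python3 - <<'E'
from h import *
im,w,s=wshot('w4'); print(s['position'])
q=w[60:330,230:420].reshape(-1,3);k=(abs(q[:,2]-.09)<.007)&(abs(q[:,0]-.427)<.08)&(abs(q[:,1]+.052)<.08);q=q[k];print(len(q),rect(q))
E
```

```text
time_s: 7.22
position: [0.4274, -0.0531, 0.0588]
tool_rot: [[0.121, 0.0, 0.993], [-0.993, -0.0, 0.121], [0.0, -1.0, 0.0]]
ft_force: [-0.2, 0.6, 0.9]
grip_width: 0.0811
time_s: 7.88
position: [0.4273, -0.0531, 0.1939]
tool_rot: [[0.121, 0.001, 0.993], [-0.993, -0.0, 0.121], [0.001, -1.0, 0.001]]
ft_force: [0.2, -0.3, 0.6]
grip_width: 0.0808
[ 0.4273243  -0.05307384  0.19386465]
7070 (array([426.2, -52.6]), array([56.5, 91.4]), np.float32(97.02))
```

View pics/w4.png

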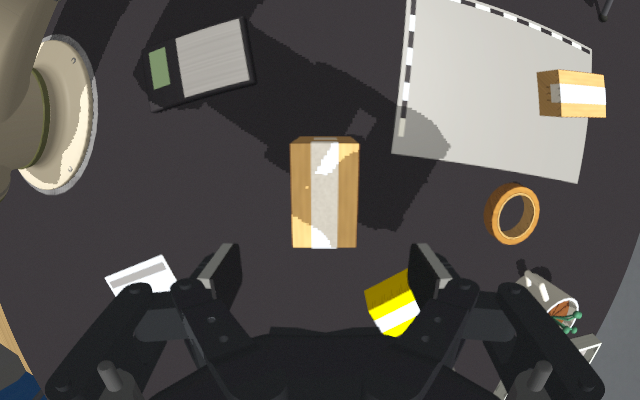

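Stacked squarely (426,-53, 97.0° vs base 427,-52, 96.9°). Moving to the far carton.

```bash
python3 -m pendant '[[[0.49,0.26,0],0.966,1],[[0.49,0.26,0],0.966,1],[[0.49,0.26,0],0.966,1],[[0.49,0.26,0],0.966,1],[[0.49,0.26,0],0.966,1],[[0.49,0.26,0],0.966,1],[[0.49,0.26,0],0.966,1],[[0.49,0.26,0],0.966,1],[[0.49,0.26,0],0.966,1],[[0.49,0.26,0],0.966,1]]'; python3 -m pendant '[[[0.49,0.26,0],0.966,1],[[0.49,0.26,0],0.966,1],[[0.49,0.26,0],0.966,1],[[0.49,0.26,0],0.966,1],[[0.49,0.26,0],0.966,1],[[0.49,0.26,0],0.966,1],[[0.49,0.26,0],0.966,1],[[0.49,0.26,0],0.966,1],[[0.49,0.26,0],0.966,1],[[0.49,0.26,0],0.966,1],[[0,0,0],0,1],[[0,0,0],0,1]]'
python3 - <<'E'
from h import *
im,w,s=wshot('w5'); print(s['position'],s['q'].round(1),np.degrees(np.arctan2(s['tool_rot'][1,2],s['tool_rot'][0,2])))
q=w[60:330,230:420].reshape(-1,3);k=(abs(q[:,2]-.048)<.01)&(abs(q[:,0]-.722)<.08)&(abs(q[:,1]-.103)<.08);q=q[k];print(len(q),rect(q))
E
```

```text
time_s: 8.77
position: [0.5745, 0.0254, 0.1917]
tool_rot: [[0.824, -0.004, 0.566], [-0.566, 0.001, 0.824], [-0.003, -1.0, -0.002]]
ft_force: [0.0, -0.3, -0.2]
grip_width: 0.0857
time_s: 9.77
position: [0.7211, 0.103, 0.191]
tool_rot: [[0.972, -0.004, -0.233], [0.233, -0.0, 0.972], [-0.004, -1.0, 0.001]]
ft_force: [-0.5, -0.4, -0.9]
grip_width: 0.0852
[0.7210591  0.10303557 0.19103743] [  -1.1   42.5   43.5   -0.    94.3 -104.6] 103.49459019289206
5400 (array([722.4, 102.4]), array([90.5, 56.4]), np.float32(13.73))
```

View pics/w5.png

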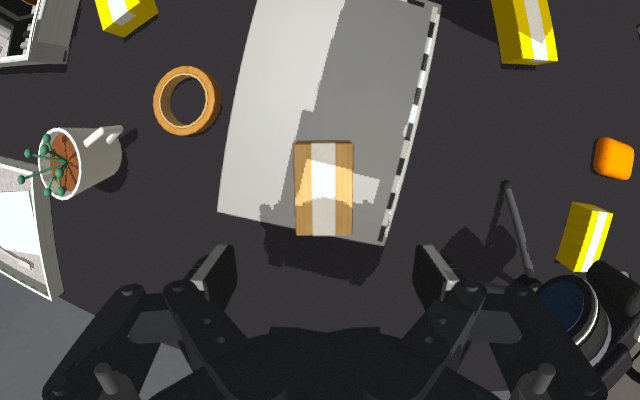

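```bash
python3 -m pendant '[[[0.05,-0.02,-1],0,1],[[0,0,-1],0,1],[[0,0,-1],0,1],[[0,0,-1],0,1],[[0,0,-1],0,1],[[0,0,-0.6],0,1],[[0,0,-0.2],0,1],[[0,0,0],0,1],[[0,0,0],0,1],[[0,0,0],0,1]]'; python3 -m pendant '[[[0,0,0],0,0.4],[[0,0,0],0,0.4],[[0,0,0],0,0.4],[[0,0,0],0,0.4],[[0,0,0],0,0.4],[[0,0,0],0,0.4]]' 40; python3 -m pendant '[[[0,0,0.3],0,0.4],[[0,0,0.7],0,0.4],[[0,0,1],0,0.4],[[0,0,1],0,0.4],[[0,0,1],0,0.4],[[0,0,1],0,0.4],[[0,0,0.6],0,0.4],[[0,0,0],0,0.4],[[0,0,0],0,0.4]]'
python3 - <<'E'
from h import *
im,w,s=wshot('w6'); print(s['position'])
t=(w-s['position'])@s['tool_rot']
h=t[160:320,255:395].reshape(-1,3);m=np.median(h[:,1]);h=h[abs(h[:,1]-m)<.005];print(m,h.min(0),h.max(0))
z=np.load('w5.npz');save('','w5lens.png',z['im'],(500,160,640,400),3)
E
```

```text
time_s: 10.65
position: [0.7236, 0.1022, 0.0219]
tool_rot: [[0.972, 0.003, -0.234], [0.234, -0.0, 0.972], [0.003, -1.0, -0.001]]
ft_force: [-0.2, -1.4, 0.5]
grip_width: 0.0857
time_s: 11.15
position: [0.7232, 0.1024, 0.021]
tool_rot: [[0.972, 0.002, -0.235], [0.235, 0.0, 0.972], [0.002, -1.0, -0.0]]
ft_force: [-1.2, 0.0, 5.0]
grip_width: 0.0553
time_s: 11.9
position: [0.7227, 0.1023, 0.1879]
tool_rot: [[0.972, 0.001, -0.235], [0.235, -0.0, 0.972], [0.0, -1.0, -0.0]]
ft_force: [0.4, 0.3, -3.5]
grip_width: 0.0553
[0.72273814 0.1022891  0.18788084]
-0.02682357786903255 [-0.04532859 -0.03179658 -0.02993546] [ 0.02254543 -0.02183989  0.02992241]
```

View pics/w6.png

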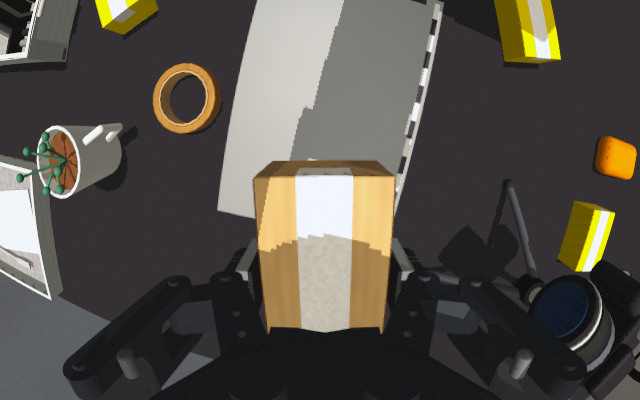

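View pics/w5lens.png

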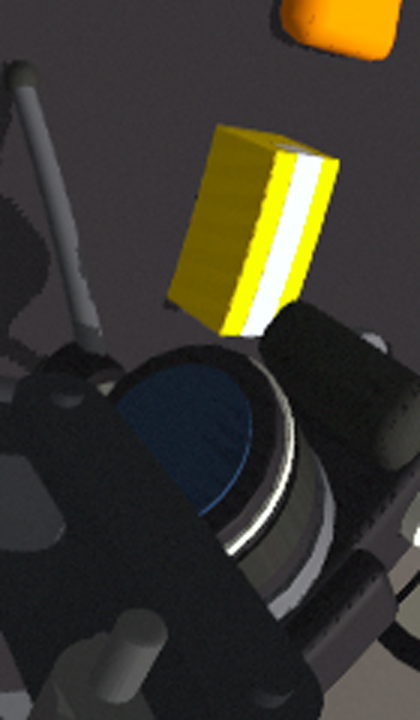

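```bash
python3 -m pendant '[[[-0.493,-0.258,0],-0.966,0.4],[[-0.493,-0.258,0],-0.966,0.4],[[-0.493,-0.258,0],-0.966,0.4],[[-0.493,-0.258,0],-0.966,0.4],[[-0.493,-0.258,0],-0.966,0.4],[[-0.493,-0.258,0],-0.966,0.4],[[-0.493,-0.258,0],-0.966,0.4],[[-0.493,-0.258,0],-0.966,0.4],[[-0.493,-0.258,0],-0.966,0.4],[[-0.493,-0.258,0],-0.966,0.4]]'; python3 -m pendant '[[[-0.493,-0.258,0],-0.966,0.4],[[-0.493,-0.258,0],-0.966,0.4],[[-0.493,-0.258,0],-0.966,0.4],[[-0.493,-0.258,0],-0.966,0.4],[[-0.493,-0.258,0],-0.966,0.4],[[-0.493,-0.258,0],-0.966,0.4],[[-0.493,-0.258,0],-0.966,0.4],[[-0.493,-0.258,0],-0.966,0.4],[[-0.493,-0.258,0],-0.966,0.4],[[-0.493,-0.258,0],-0.966,0.4],[[0,0,0],0,0.4],[[0,0,0],0,0.4]]'
python3 - <<'E'
from h import *
im,w,s=wshot('w7'); print(s['position'],np.degrees(np.arctan2(s['tool_rot'][1,2],s['tool_rot'][0,2])))
p,R=s['position'],s['tool_rot'];t=(w-p)@R
wz=w[130:158,285:370,2].ravel();q=t[130:158,285:370].reshape(-1,3)[(wz>.08)&(wz<.1)]
print(len(q));print(q.min(0),q.max(0))
c=p+R@[q[:,0].min()+.045,0,(q[:,2].min()+q[:,2].max())/2];print('below centre',c)
h=t[160:320,255:395].reshape(-1,3);m=np.median(h[:,1]);h=h[abs(h[:,1]-m)<.005];print(m,'held',p+R@[h[:,0].min()+.045,0,0])
E
```

```text
time_s: 12.78
position: [0.5732, 0.0247, 0.1855]
tool_rot: [[0.819, -0.004, 0.573], [-0.573, 0.001, 0.819], [-0.004, -1.0, -0.002]]
ft_force: [0.3, -0.3, -3.0]
grip_width: 0.0559
time_s: 13.78
position: [0.4261, -0.0524, 0.1867]
tool_rot: [[0.121, -0.002, 0.993], [-0.993, 0.001, 0.121], [-0.001, -1.0, -0.002]]
ft_force: [-0.8, 0.4, -2.8]
grip_width: 0.0554
[ 0.42612913 -0.05240994  0.18670606] 6.971254200254189
958
[-0.04479047  0.09494952 -0.02675776] [-0.03514043  0.10675883  0.02871603]
below centre [ 0.42712645 -0.05249908  0.18670351]
-0.0269989503306528 held [ 0.42614766 -0.05256153  0.18670584]
```

View pics/w7.png

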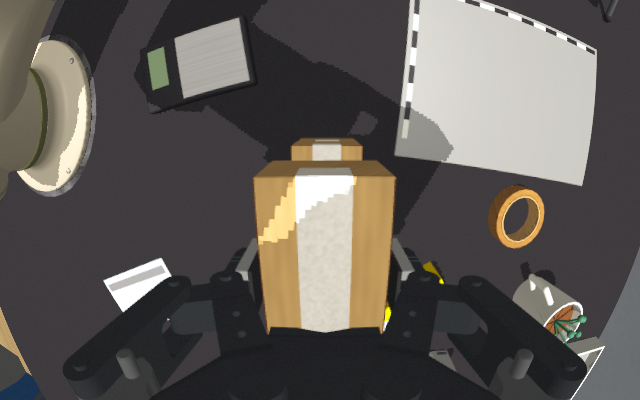

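```bash
python3 -m pendant '[[[0,0,-0.5],0,0.4],[[0,0,-0.8],0,0.4],[[0,0,-0.7],0,0.4],[[0,0,-0.3],0,0.4],[[0,0,0],0,0.4],[[0,0,0],0,0.4],[[0,0,0],0,0.4]]'
```

```text
time_s: 14.42
position: [0.4277, -0.0525, 0.1192]
tool_rot: [[0.122, 0.001, 0.992], [-0.992, -0.0, 0.122], [0.0, -1.0, 0.001]]
ft_force: [1.0, 0.1, -2.0]
grip_width: 0.055
```

```bash
python3 -m pendant '[[[-0.02,0,-0.1],0,0.4],[[0,0,-0.1],0,0.4],[[0,0,-0.1],0,0.4],[[0,0,-0.05],0,0.4],[[0,0,0],0,0.4],[[0,0,0],0,0.4]]'
```

```text
time_s: 14.92
position: [0.4264, -0.0525, 0.1083]
tool_rot: [[0.121, -0.0, 0.993], [-0.993, 0.0, 0.121], [-0.0, -1.0, -0.0]]
ft_force: [-0.3, -0.0, -1.9]
grip_width: 0.0554
```

```bash
python3 -m pendant '[[[0,0,-0.04],0,0.4],[[0,0,0],0,0.4],[[0,0,0],0,0.4]]'
```

```text
time_s: 15.17
position: [0.4266, -0.0525, 0.1079]
tool_rot: [[0.122, 0.001, 0.993], [-0.993, -0.0, 0.122], [0.001, -1.0, 0.001]]
ft_force: [-2.9, 2.2, 9.0]
grip_width: 0.0553
```

```bash
python3 -m pendant '[[[0,0,0],0,0.72],[[0,0,0],0,0.8],[[0,0,0],0,0.9],[[0,0,0],0,0.95],[[0,0,0],0,0.95],[[0,0,0],0,0.95]]'; python3 -m pendant '[[[0,0,0.3],0,0.95],[[0,0,0.7],0,0.95],[[0,0,1],0,0.95],[[0,0,1],0,0.95],[[0,0,1],0,0.95],[[0,0,0.5],0,0.95],[[0,0,0],0,0.95],[[0,0,0],0,0.95]]'
python3 - <<'E'
from h import *
im,w,s=wshot('w8'); print(s['position'])
q=w[60:330,230:420].reshape(-1,3);k=(abs(q[:,2]-.135)<.007)&(abs(q[:,0]-.427)<.08)&(abs(q[:,1]+.052)<.08);q=q[k];print(len(q),rect(q))
# lens: w5 cloud
z=np.load('w5.npz');w=wcloud(z['d'],z['p'],z['R'])
for u,v in[(565,305),(555,300),(545,290),(560,320),(570,290),(580,300)]: print(u,v,w[v,u].round(3))
E
```

```text
time_s: 15.67
position: [0.4265, -0.0525, 0.1071]
tool_rot: [[0.121, 0.0, 0.993], [-0.993, -0.0, 0.121], [0.0, -1.0, 0.0]]
ft_force: [-0.0, 0.1, 0.3]
grip_width: 0.0814
time_s: 16.33
position: [0.4264, -0.0525, 0.2421]
tool_rot: [[0.121, 0.001, 0.993], [-0.993, -0.0, 0.121], [0.0, -1.0, 0.001]]
ft_force: [0.6, -0.2, -0.1]
grip_width: 0.081
[ 0.42641766 -0.05247283  0.24209053]
6835 (array([425.8, -53.7]), array([56.6, 90.9]), np.float32(97.76))
565 305 [0.724 0.267 0.204]
555 300 [0.726 0.265 0.195]
545 290 [0.726 0.267 0.18 ]
560 320 [0.732 0.262 0.21 ]
570 290 [0.715 0.272 0.198]
580 300 [0.716 0.27  0.212]
```

View pics/w8.png

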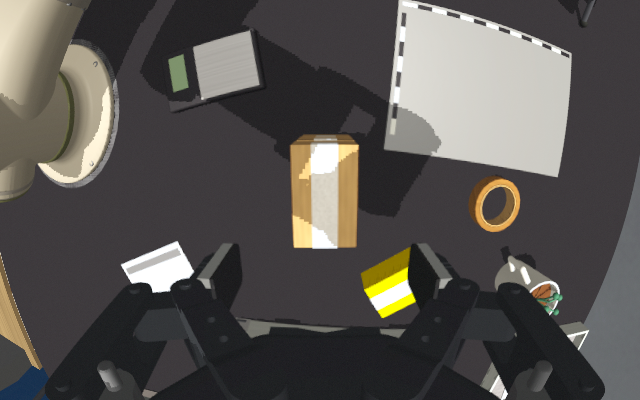

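Column of three is square (426,-54, 97.8°). Now the lens: fit a plane and centre from w5/w6/top.

```bash
python3 - <<'E'
from h import *
for f in('w5','w6'):
    z=np.load(f+'.npz');w=wcloud(z['d'],z['p'],z['R']);im=z['im'].astype(int)
    b=(im[...,2]>im[...,0]+12)&(im[...,2]>im[...,1]+5); b[:250]=0; b[:,:520]=0;b[:,620:]=0
    q=w[b];q=q[np.linalg.norm(q-np.median(q,0),axis=1)<.04]
    c=q.mean(0);u,s,v=np.linalg.svd(q-c);n=v[2]*np.sign(-v[2][1])
    print(f,len(q),c.round(4),n.round(3),np.degrees(np.arctan2(n[1],n[0])),q.min(0).round(3),q.max(0).round(3),s)
    g=(im.min(-1)>130)&(abs(w[...,2]-.2)<.05)&(np.linalg.norm(w[...,:2]-[.725,.265],axis=-1)<.05)
    q=w[g];
    if len(q)>20:
        c=q.mean(0);u,s,v=np.linalg.svd(q-c);n=v[2]*np.sign(-v[2][1]);print('ring',len(q),c.round(4),n.round(3),np.degrees(np.arctan2(n[1],n[0])),q.min(0).round(3),q.max(0).round(3),s)
m=env.camera_model('top')
a,b=P(m,215+275/6,115+203/6,.2),P(m,215+230/6,115+303/6,.2);print(a,b,(a+b)/2,np.degrees(np.arctan2(b[1]-a[1],b[0]-a[0])))
z=np.load('top0.npz');w=cloud(m,z['d']);q=w[150:246,285:355].reshape(-1,3);i=z['im'][150:246,285:355].reshape(-1,3).min(1)>110
print('mat',rect(q[i&(q[:,2]<.015)]))
E
```

```text
w5 1427 [0.7232 0.2669 0.2018] [-0.461 -0.888  0.002] -117.43584914342269 [0.71  0.26  0.178] [0.734 0.275 0.222] [0.41688452 0.25106642 0.02978633]
ring 111 [0.7263 0.2768 0.2256] [ 0.339 -0.183 -0.923] -28.389831968867522 [0.71  0.267 0.212] [0.75  0.309 0.23 ] [0.10179854 0.06927337 0.01917458]
w6 2177 [0.7279 0.2645 0.2007] [-0.456 -0.89  -0.003] -117.10909744796184 [0.71  0.255 0.177] [0.744 0.275 0.222] [0.51441766 0.44752685 0.0386236 ]
ring 153 [0.7291 0.2729 0.2263] [-0.44  -0.892 -0.105] -116.22784045589631 [0.711 0.264 0.214] [0.744 0.284 0.229] [0.12834208 0.02577589 0.01612777]
[0.75969471 0.26169929 0.2       ] [0.70726573 0.28320819 0.2       ] [0.73348022 0.27245374 0.2       ] 157.69419566344965
mat (array([641. ,  85.4]), array([292.9, 202.1]), np.float32(1.19))
```

Lens centre is about (0.727, 0.265) with its axis pointing along -117.2°. That puts the sharp spot at about (0.635, 0.087), which agrees with the mat centre. Moving above the bottle to look, with jaws turned along the case's short side.

```bash
python3 -m pendant '[[[0.21,-0.516,0],-1,1],[[0.21,-0.516,0],-1,1],[[0.21,-0.516,0],-1,1],[[0.21,-0.516,0],-1,1],[[0.21,-0.516,0],-1,1],[[0.21,-0.516,0],-1,1],[[0.21,-0.516,0],-1,1],[[0.21,-0.516,0],-1,1],[[0.21,-0.516,0],-1,1]]'; python3 -m pendant '[[[0.21,-0.516,0],-1,0.8],[[0.21,-0.516,0],-1,0.8],[[0.21,-0.516,0],-1,0.8],[[0.21,-0.516,0],-1,0.8],[[0.21,-0.516,0],-1,0.8],[[0.21,-0.516,0],-1,0.8],[[0.21,-0.516,0],-1,0.8],[[0.21,-0.516,0],-1,0.8],[[0.21,-0.516,0],-1,0.8],[[0,0,0],0,0.7],[[0,0,0],0,0.7]]'
python3 - <<'E'
from h import *
im,w,s=wshot('w9'); print(s['position'],s['q'].round(1),np.degrees(np.arctan2(s['tool_rot'][1,2],s['tool_rot'][0,2])))
E
```

```text
time_s: 17.13
position: [0.483, -0.1924, 0.2402]
tool_rot: [[-0.62, -0.003, 0.785], [-0.785, 0.002, -0.62], [0.0, -1.0, -0.003]]
ft_force: [-0.2, 0.7, 1.1]
grip_width: 0.0855
time_s: 18.05
position: [0.5395, -0.3312, 0.2398]
tool_rot: [[-0.993, -0.003, 0.122], [-0.122, 0.003, -0.993], [0.002, -1.0, -0.003]]
ft_force: [0.4, 1.2, -0.5]
grip_width: 0.0602
[ 0.53950768 -0.33122457  0.23982534] [-42.2  30.2  58.8   0.   91.2  40.7] -82.98072976088355
```

View pics/w9.png

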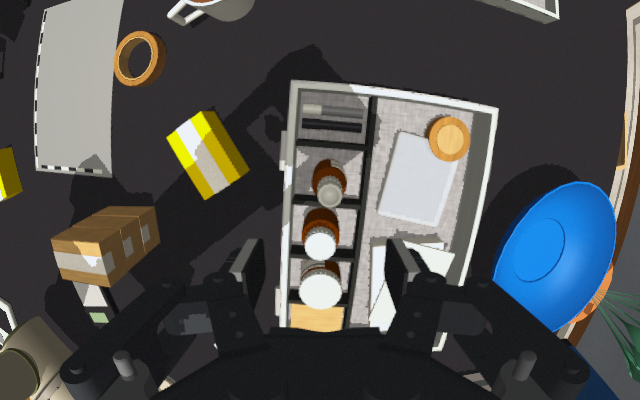

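```bash
python3 - <<'E'
from h import *
z=np.load('w9.npz');im=z['im'];save('','w9c.png',im,(280,130,390,310),3.3)
g=cv2.convertScaleAbs(im,alpha=1.5,beta=20);save('','w9d.png',g,(295,145,365,220),8)
w=wcloud(z['d'],z['p'],z['R'])
q=w[165:212,310:350].reshape(-1,3);q=q[q[:,2]>.125];print(len(q),q.min(0),q.max(0),(q.min(0)+q.max(0))/2)
E
```

```text
515 [ 0.53098023 -0.34541853  0.12505505] [ 0.6057657  -0.32348751  0.38214135] [ 0.56837296 -0.33445302  0.2535982 ]
```

View pics/w9c.png

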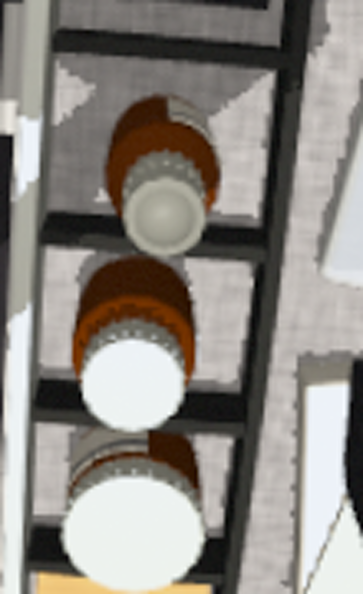

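View pics/w9d.png

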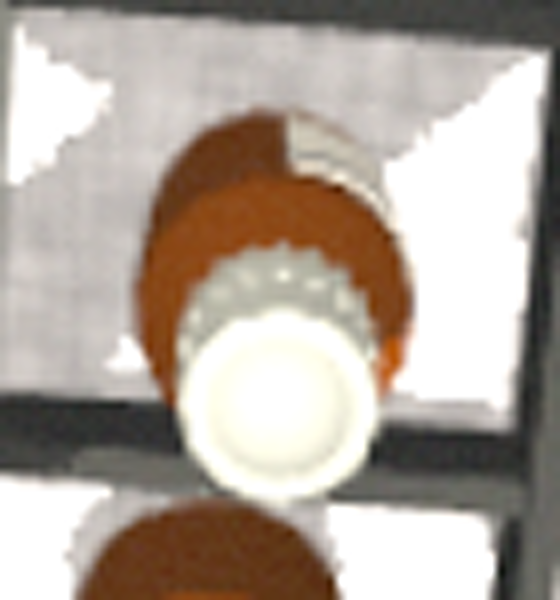

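The narrow-capped bottle is confirmed at (328,185), and a pale label edge shows at its top right. I'll classify body-surface pixels by azimuth in the wrist and scene pictures.

```bash
cat > lab.py <<'E'
from h import *
from scipy.optimize import least_squares
def axisfit(q):
    f=lambda p:np.hypot(q[:,0]-p[0],q[:,1]-p[1])-p[2]
    return least_squares(f,[*q[:,:2].mean(0),.01],loss='soft_l1',f_scale=.001).x
E
python3 - <<'E'
from lab import *
z=np.load('w9.npz');w=wcloud(z['d'],z['p'],z['R'])
q=w[165:215,305:355].reshape(-1,3);q=q[(q[:,2]>.128)&(q[:,2]<.145)&(abs(q[:,0]-.54)<.03)&(abs(q[:,1]+.333)<.03)]
(c,r)=cv2.minEnclosingCircle((q[:,:2]*1000).astype(np.float32));print('cap',c,r,q[:,2].max(),len(q))
def model(proj,im,ax,z0,name):
    # project model surface points
    for az in range(-180,180,10):
        out=[]
        for h in(.018,.024,.032,.040,.048,.051,.057):
            a=np.radians(az);X=np.array([ax[0]+.0175*np.cos(a),ax[1]+.0175*np.sin(a),z0+h])
            u,v,vis=proj(X,np.array([np.cos(a),np.sin(a),0]))
            out.append('%3d,%3d,%3d'%tuple(im[int(round(v)),int(round(u))]) if vis else '-')
        if any(o!='-' for o in out): print(name,az,out)
m=env.camera_model('wrist');K=np.array(m['camera_matrix']);T=np.array(m['tool_from_camera'])
def pw(X,n):
    t=z['R'].T@(X-z['p']);c=T[:3,:3].T@(t-T[:3,3]);r=np.hypot(c[0],c[1]);th=np.arctan2(r,c[2])
    cam=z['p']+z['R']@T[:3,3]
    return K[0,2]+K[0,0]*th*c[0]/r,K[1,2]+K[0,0]*th*c[1]/r,n@(cam-X)>0.001
ax=np.array(c)/1000
model(pw,z['im'],ax,.03,'w')
zs=np.load('scene0.npz');ms=env.camera_model('scene')
# cap in scene
w2=cloud(ms,zs['d']);q=w2[285:305,215:235].reshape(-1,3);q=q[(q[:,2]>.125)&(q[:,2]<.15)];print('scene cap',q.mean(0),q.min(0),q.max(0))
def ps(X,n):
    c=np.array(ms['R'])@X+ms['t'];p=np.array(ms['camera_matrix'])@c
    return p[0]/p[2],p[1]/p[2],n@(-np.array(ms['R']).T@ms['t']-X)>0.001
model(ps,zs['im'],ax,.03,'s')
print([ps(np.array([*ax,h]),np.zeros(3))[:2] for h in(.03,.1,.138)])
E
```

```text
cap (541.2520751953125, -335.0572509765625) 10.651931762695312 0.1388649137613044 487
w -60 ['138,134,128', '157,152,148', '150,146,140', '148,139,128', '145,138,130', '142,133,122', '174,170,161']
w -50 ['115,110,102', '112,108,101', '138,134,128', '121,117,109', '152,146,137', '152,146,137', '148,139,128']
w -40 ['117,112,103', '114,109,102', '112,107, 99', '104,101, 93', '115,110,103', '135,130,120', '119,109, 97']
w -30 ['118,113,103', '119,114,104', '113,108, 99', '109,105, 98', '119,113,104', '136,131,121', '114,102, 89']
w -20 ['101, 91, 81', '119,115,105', '119,116,104', '117,113,103', '134,128,118', '134,128,118', '144,137,124']
w -10 ['108,100, 89', '122,118,108', '122,117,106', '121,116,105', '131,124,112', '131,124,112', '119,108, 95']
w 0 ['112,105, 94', '112,105, 94', '118,113,103', '103, 99, 90', '102, 97, 89', '102, 97, 89', ' 95, 79, 68']
w 10 [' 70, 51, 42', ' 53, 26,  9', ' 53, 25,  5', ' 52, 22,  1', ' 52, 21,  0', ' 52, 21,  0', ' 54, 24,  1']
w 20 [' 55, 27,  7', ' 56, 25,  6', ' 54, 23,  3', ' 54, 23,  0', ' 54, 22,  0', ' 57, 27,  8', ' 56, 24,  4']
w 30 [' 57
[... 2290 characters left out ...]
' 78, 71, 66', ' 75, 65, 61', ' 75, 65, 61', ' 65, 47, 41']
s 10 [' 74, 67, 61', ' 89, 81, 77', ' 79, 73, 68', ' 82, 74, 70', ' 87, 78, 76', ' 93, 85, 83', ' 67, 46, 38']
s 20 [' 89, 81, 77', '100, 92, 89', '108,100, 96', '129,123,120', ' 93, 85, 83', ' 99, 90, 87', '100, 91, 86']
s 30 ['148,142,139', '108,100, 96', '116,108,105', '140,134,132', ' 99, 90, 87', '100, 91, 86', ' 90, 80, 75']
s 40 ['148,142,139', '116,108,105', '129,123,120', '144,138,136', '100, 91, 86', ' 90, 80, 75', ' 81, 70, 65']
[(np.float64(227.31576007790463), np.float64(313.77446220955034)), (np.float64(224.40918077964471), np.float64(300.3938193635709)), (np.float64(222.73923824773476), np.float64(292.7061211107918))]
```

One label edge is at about +5° azimuth; the other is beyond about −110°. Swinging the wrist camera round to the -y side to see it.

```bash
python3 -m pendant '[[[0,0,0],-1,0.7],[[0,0,0],-1,0.7],[[0,0,0],-1,0.7],[[0,0,0],-1,0.7],[[0,0,0],-1,0.7],[[0,0,0],-1,0.7],[[0,0,0],-1,0.7],[[0,0,0],-1,0.7],[[0,0,0],-1,0.7],[[0,0,0],-1,0.7]]'; python3 -m pendant '[[[0,0,0],-1,0.7],[[0,0,0],-1,0.7],[[0,0,0],-1,0.7],[[0,0,0],-1,0.7],[[0,0,0],-1,0.7],[[0,0,0],-1,0.7],[[0,0,0],-1,0.7],[[0,0,0],-1,0.7],[[0,0,0],0,0.7],[[0,0,0],0,0.7]]'
cat >> lab.py <<'E'
def scan(f,ax,z0,hs=(.018,.024,.032,.040,.048,.051,.057)):
    z=np.load(f+'.npz');m=env.camera_model('wrist');K=np.array(m['camera_matrix']);T=np.array(m['tool_from_camera'])
    cam=z['p']+z['R']@T[:3,3]
    for az in range(-180,180,10):
        a=np.radians(az);n=np.array([np.cos(a),np.sin(a),0]);out=[]
        for h in hs:
            X=np.array([*ax,z0+h])+.0175*n
            c=T[:3,:3].T@(z['R'].T@(X-z['p'])-T[:3,3]);r=np.hypot(c[0],c[1]);th=np.arctan2(r,c[2])
            if n@(cam-X)<.001: out.append('-');continue
            out.append('%3d,%3d,%3d'%tuple(z['im'][int(round(K[1,2]+K[0,0]*th*c[1]/r)),int(round(K[0,2]+K[0,0]*th*c[0]/r))]))
        if out[0]!='-':print(az,out)
E
python3 - <<'E'
from lab import *
im,w,s=wshot('w10');print(s['position'],s['q'].round(1))
q=w[120:230,270:380].reshape(-1,3);q=q[(q[:,2]>.128)&(q[:,2]<.145)&(abs(q[:,0]-.54)<.03)&(abs(q[:,1]+.333)<.03)]
(c,r)=cv2.minEnclosingCircle((q[:,:2]*1000).astype(np.float32));print('cap',c,r,q[:,2].max(),len(q))
scan('w10',np.array(c)/1000,.03)
save('','w10c.png',im,(270,120,370,220),6)
E
```

```text
time_s: 18.93
position: [0.5396, -0.33, 0.2418]
tool_rot: [[-0.73, -0.001, -0.684], [0.684, 0.001, -0.73], [0.001, -1.0, -0.0]]
ft_force: [-0.0, 0.3, -0.7]
grip_width: 0.06
time_s: 19.77
position: [0.5397, -0.3304, 0.2419]
tool_rot: [[-0.125, -0.0, -0.992], [0.992, 0.0, -0.125], [0.0, -1.0, 0.0]]
ft_force: [-0.0, -0.2, -0.2]
grip_width: 0.06
[ 0.5396903  -0.33037769  0.24192327] [-42.2  30.1  58.7   0.   91.2 130.6]
cap (540.9703979492188, -335.6308288574219) 10.60368824005127 0.13931233701580292 481
-150 ['148,141,138', '134,127,123', '112,102, 96', '127,121,115', '124,117,114', '117,108,103', '107, 88, 82']
-140 [' 62, 43, 35', '106, 93, 85', ' 86, 71, 63', ' 44, 18,  5', '112,102, 96', ' 68, 55, 46', ' 58, 39, 26']
-130 [' 83, 74, 68', ' 83, 74, 68', ' 47, 29, 15', ' 44, 16,  5', ' 45, 21,  3', ' 44, 18,  2', ' 47, 18,  5']
-120 [' 71, 55, 49', ' 44, 23,  8', ' 45, 26, 15', ' 59, 41, 29', ' 71, 56, 48', ' 44, 18,  7', ' 45, 19,  9']
-110 ['102, 97, 88', ' 99, 94, 86', ' 94, 89, 78', '100, 97, 89', '113,111,108', '145,143,142', '105, 95, 91']
-100 [' 80, 70, 60', ' 95, 89, 82', ' 9
[... 251 characters left out ...]
, 76, 70', ' 81, 73, 67', ' 93, 80, 70']
-70 [' 89, 86, 78', ' 91, 86, 79', ' 91, 88, 79', ' 84, 81, 74', ' 89, 83, 76', ' 89, 83, 76', ' 95, 86, 75']
-60 [' 91, 87, 78', ' 92, 89, 80', ' 93, 89, 81', ' 88, 84, 77', ' 83, 80, 72', ' 83, 80, 72', '107, 96, 83']
-50 [' 91, 85, 78', ' 94, 90, 82', ' 93, 90, 80', ' 89, 86, 78', ' 79, 77, 72', '122,117,106', ' 88, 81, 71']
-40 [' 96, 92, 85', ' 95, 91, 82', ' 88, 85, 78', ' 95, 91, 83', '106,100, 89', '101, 93, 81', ' 77, 65, 54']
-30 ['100, 95, 89', ' 98, 94, 86', ' 92, 87, 80', ' 96, 93, 86', '105,100, 91', '120,111, 99', ' 84, 66, 52']
-20 [' 98, 95, 87', ' 96, 93, 86', ' 95, 92, 87', '116,109,100', ' 98, 91, 84', ' 98, 91, 84', '106,101, 92']
```

View pics/w10c.png

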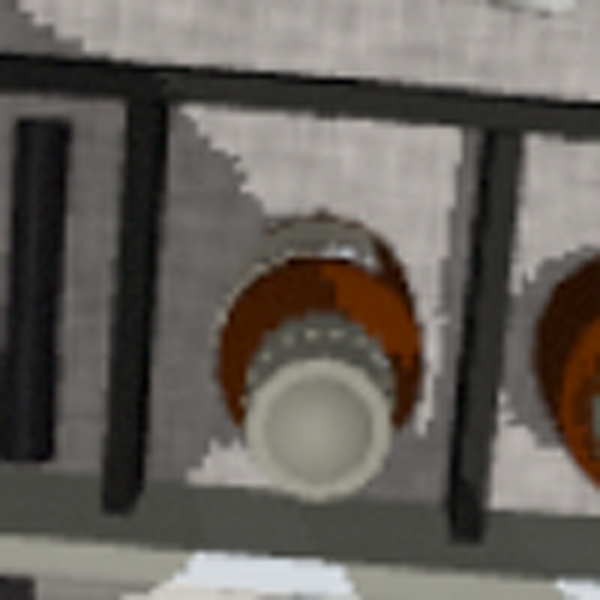

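```bash
python3 - <<'E'
from lab import *
m=env.camera_model('wrist');K=np.array(m['camera_matrix']);T=np.array(m['tool_from_camera'])
for f,ax,rng in(('w9',(.54125,-.33506),range(-10,22,2)),('w10',(.54097,-.33563),range(-134,-98,2))):
    z=np.load(f+'.npz');im=z['im'].astype(np.float32)
    # body axis check: amber silhouette at mid-body using model
    for az in rng:
        a=np.radians(az);n=np.array([np.cos(a),np.sin(a),0]);o=[]
        for h in(.022,.028,.034,.04,.046):
            X=np.array([*ax,.03+h])+.0175*n
            c=T[:3,:3].T@(z['R'].T@(X-z['p'])-T[:3,3]);r=np.hypot(c[0],c[1]);th=np.arctan2(r,c[2])
            u,v=K[0,2]+K[0,0]*th*c[0]/r,K[1,2]+K[0,0]*th*c[1]/r
            p=cv2.getRectSubPix(z['im'],(1,1),(float(u),float(v)))[0,0].astype(int);o.append(p[0]-p[2])
        print(f,az,o,round(u),round(v))
E
```

```text
w9 -10 [np.int64(15), np.int64(15), np.int64(14), np.int64(10), np.int64(22)] 333 165
w9 -8 [np.int64(16), np.int64(15), np.int64(14), np.int64(9), np.int64(20)] 333 165
w9 -6 [np.int64(16), np.int64(15), np.int64(14), np.int64(10), np.int64(18)] 332 165
w9 -4 [np.int64(16), np.int64(15), np.int64(14), np.int64(12), np.int64(19)] 331 165
w9 -2 [np.int64(24), np.int64(22), np.int64(21), np.int64(19), np.int64(23)] 331 164
w9 0 [np.int64(34), np.int64(31), np.int64(31), np.int64(30), np.int64(31)] 330 164
w9 2 [np.int64(43), np.int64(43), np.int64(43), np.int64(40), np.int64(40)] 330 164
w9 4 [np.int64(47), np.int64(48), np.int64(50), np.int64(49), np.int64(48)] 329 164
w9 6 [np.int64(47), np.int64(48), np.int64(50), np.int64(50), np.int64(51)] 328 164
w9 8 [np.int64(48), np.int64(49), np.int64(50), np.int64(52), np.int64(52)] 328 164
w9 10 [np.int64(50), np.int64(51), np.int64(50), np.int64(51), np.int64(51)] 327 164
w9 12 [np.int64(51), np.int64(51), np.int64(51), np.int64(51), np.int64(49)] 327 164
w9 14 [np.int64(51), np.int64(50), np.int64(51), np.int64(51), np.int64(48)] 326 164

[... 1127 characters left out ...]
332 163
w10 -114 [np.int64(18), np.int64(18), np.int64(14), np.int64(11), np.int64(12)] 332 163
w10 -112 [np.int64(17), np.int64(16), np.int64(13), np.int64(9), np.int64(7)] 331 162
w10 -110 [np.int64(15), np.int64(15), np.int64(13), np.int64(9), np.int64(5)] 331 162
w10 -108 [np.int64(14), np.int64(14), np.int64(13), np.int64(11), np.int64(8)] 330 162
w10 -106 [np.int64(14), np.int64(13), np.int64(12), np.int64(10), np.int64(8)] 330 162
w10 -104 [np.int64(13), np.int64(13), np.int64(11), np.int64(9), np.int64(7)] 329 161
w10 -102 [np.int64(13), np.int64(13), np.int64(11), np.int64(7), np.int64(3)] 329 161
w10 -100 [np.int64(14), np.int64(13), np.int64(11), np.int64(7), np.int64(-2)] 328 161
```

The label spans azimuth 0° to −118.5°, so its middle is at about −59°. It needs a +122° turn to face the lens. Turning the jaws along the case's y axis and descending on the cap.

```bash
python3 -m pendant '[[[0.05,-0.16,0],0.976,0.6],[[0,0,0],0.976,0.6],[[0,0,0],0.976,0.6],[[0,0,0],0.976,0.6],[[0,0,0],0.976,0.6],[[0,0,0],0.976,0.6],[[0,0,0],0.976,0.6],[[0,0,0],0.976,0.6],[[0,0,0],0.976,0.6]]'; python3 -m pendant '[[[0,0,0],0.976,0.6],[[0,0,0],0.976,0.6],[[0,0,0],0.976,0.6],[[0,0,0],0.976,0.6],[[0,0,0],0.976,0.6],[[0,0,0],0.976,0.6],[[0,0,0],0.976,0.6],[[0,0,0],0.976,0.6],[[0,0,0],0,0.6],[[0,0,0],0,0.6]]'; python3 -m pendant '[[[0,0,-0.5],0,0.6],[[0,0,-1],0,0.6],[[0,0,-1],0,0.6],[[0,0,-0.5],0,0.6],[[0,0,0],0,0.6],[[0,0,0],0,0.6]]'
python3 - <<'E'
from lab import *
im,w,s=wshot('w11');print(s['position'])
q=w[120:330,270:380].reshape(-1,3);q=q[(q[:,2]>.13)&(q[:,2]<.145)&(abs(q[:,0]-.54)<.025)&(abs(q[:,1]+.333)<.025)]
(c,r)=cv2.minEnclosingCircle((q[:,:2]*1000).astype(np.float32));print('cap',c,r,q[:,2].max(),len(q))
E
```

```text
time_s: 20.57
position: [0.5413, -0.3356, 0.242]
tool_rot: [[-0.781, -0.0, -0.625], [0.625, 0.0, -0.781], [0.0, -1.0, -0.0]]
ft_force: [-0.9, -1.0, 0.1]
grip_width: 0.0511
time_s: 21.4
position: [0.5413, -0.3357, 0.2421]
tool_rot: [[-1.0, -0.0, -0.002], [0.002, 0.0, -1.0], [0.0, -1.0, -0.0]]
ft_force: [-0.8, 0.2, 0.6]
grip_width: 0.0514
time_s: 21.9
position: [0.5413, -0.3359, 0.1522]
tool_rot: [[-1.0, -0.001, -0.002], [0.002, 0.0, -1.0], [0.001, -1.0, -0.0]]
ft_force: [0.1, -0.8, -0.3]
grip_width: 0.0515
[ 0.54134819 -0.33588754  0.15217862]
cap (541.3529052734375, -335.311279296875) 10.7102632522583 0.1394823282233401 1029
```

View pics/w11.png

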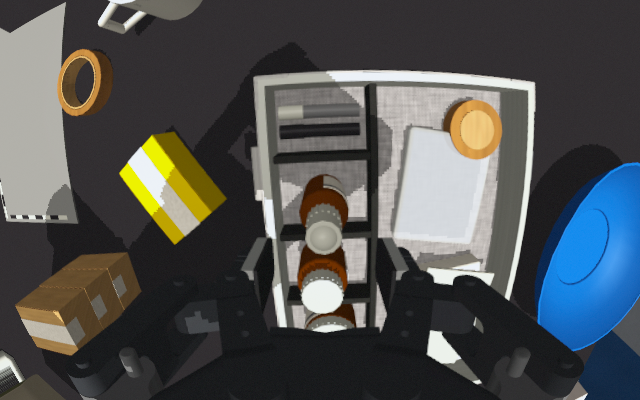

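Cap is centred between the jaws at (323,238). Descend and grip.

```bash
python3 -m pendant '[[[0,0.01,-0.7],0,0.6],[[0,0,-0.7],0,0.6],[[0,0,-0.25],0,0.6],[[0,0,0],0,0.6],[[0,0,0],0,0.6]]'; python3 -m pendant '[[[0,0,0],0,0.1],[[0,0,0],0,0.1],[[0,0,0],0,0.1],[[0,0,0],0,0.1],[[0,0,0],0,0.1],[[0,0,0],0,0.1],[[0,0,0],0,0.1]]' 40
```

```text
time_s: 22.37
position: [0.5419, -0.3361, 0.1041]
tool_rot: [[-1.0, 0.001, -0.001], [0.001, -0.001, -1.0], [-0.001, -1.0, 0.001]]
ft_force: [-0.6, -0.5, 0.2]
grip_width: 0.0509
time_s: 22.95
position: [0.5418, -0.3359, 0.104]
tool_rot: [[-1.0, 0.002, -0.001], [0.001, -0.001, -1.0], [-0.002, -1.0, 0.001]]
ft_force: [0.1, 1.4, 6.1]
grip_width: 0.0195
```

```bash
python3 -m pendant '[[[0,0,0.3],0,0.1],[[0,0,0.6],0,0.1],[[0,0,0.9],0,0.1],[[0,0,0.9],0,0.1],[[0,0,0.9],0,0.1],[[0,0,0.7],0,0.1],[[0,0,0.3],0,0.1],[[0,0,0],0,0.1],[[0,0,0],0,0.1]]'
python3 - <<'E'
from lab import *
im,w,s=wshot('w12');print(s['position'],s['grip_width'],s['ft_force'])
save('scene','s12.png')
E
```

```text
time_s: 23.7
position: [0.5411, -0.3355, 0.2399]
tool_rot: [[-1.0, -0.001, -0.001], [0.001, 0.001, -1.0], [0.001, -1.0, -0.001]]
ft_force: [-0.0, 0.5, -1.7]
grip_width: 0.0197
[ 0.54110453 -0.33547065  0.23986199] 0.019657791040034844 [-0.04259291  0.52824735 -1.66482516]
```

View pics/w12.png

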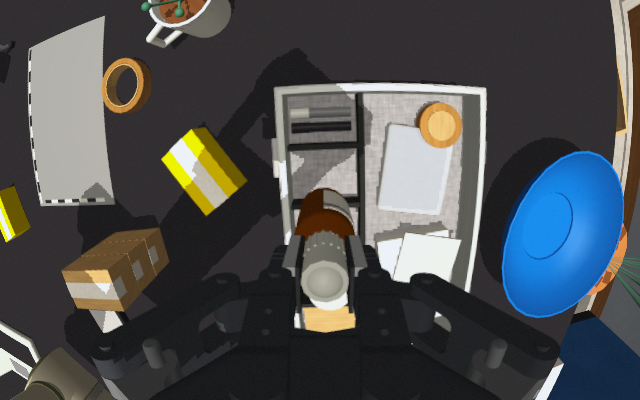

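View pics/s12.png

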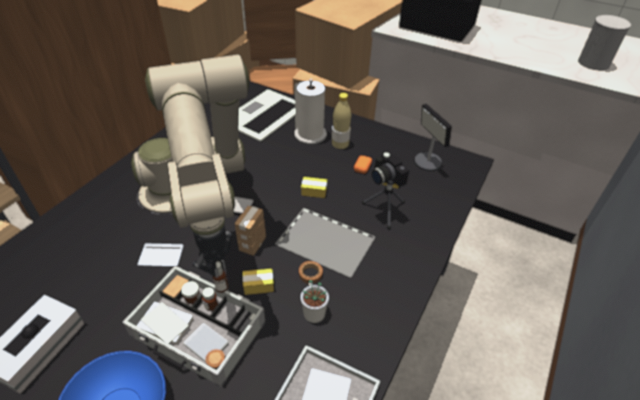

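```bash
python3 -c "
from lab import *
scan('w12',(.5411,-.3355),.166,(.032,.04,.048))" | head -30
python3 -m pendant '[[[0.06,0.3,0.03],0.6,0.1],[[0.115,0.543,0],0.974,0.1],[[0.115,0.543,0],0.974,0.1],[[0.115,0.543,0],0.974,0.1],[[0.115,0.543,0],0.974,0.1],[[0.115,0.543,0],0.974,0.1],[[0.115,0.543,0],0.974,0.1],[[0.115,0.543,0],0.974,0.1],[[0.115,0.543,0],0.974,0.1],[[0.115,0.543,0],0.974,0.1],[[0.115,0.543,0],0.974,0.1],[[0.115,0.543,0],0.974,0.1]]'; python3 -m pendant '[[[0.115,0.543,0],0.974,0.1],[[0.115,0.543,0],0.974,0.1],[[0.115,0.543,0],0.974,0.1],[[0.115,0.543,0],0.974,0.1],[[0.115,0.543,0],0.974,0.1],[[0.115,0.543,0],0.974,0.1],[[0.115,0.543,0],0.974,0.1],[[0.115,0.543,0],0.974,0.1],[[0.115,0.543,0],0.974,0.1],[[0.115,0.543,0],0.974,0.1],[[0.115,0.543,0],0.974,0.1],[[0.115,0.543,0],0.974,0.1]]'; python3 -m pendant '[[[0.115,0.543,0],0.974,0.1],[[0.06,0.243,0],0.374,0.1],[[0,0,0],0,0.1],[[0,0,0],0,0.1]]'
python3 - <<'E'
from lab import *
im,w,s=wshot('w13');print(s['position'],s['q'].round(1),np.degrees(np.arctan2(s['tool_rot'][1,2],s['tool_rot'][0,2])))
im,_=env.get_image('top');save('','t13.png',im)
save('scene','s13.png')
E
```

```text
-70 ['172,166,162', '159,154,149', '160,154,150']
-60 ['135,130,123', '137,132,125', ' 99, 97, 93']
-50 ['112,108, 98', '110,107, 98', ' 78, 77, 73']
-40 ['115,111,102', '114,110,100', ' 80, 78, 72']
-30 ['118,113,103', '118,113,103', ' 89, 84, 79']
-20 ['119,114,104', '122,117,107', ' 75, 75, 69']
-10 ['123,118,107', '123,119,109', ' 63, 60, 60']
0 ['121,116,107', '121,115,105', ' 74, 73, 71']
10 [' 53, 24,  1', ' 55, 26,  9', ' 53, 23,  4']
20 [' 54, 24,  6', ' 56, 27,  5', ' 55, 26,  6']
30 [' 56, 26,  7', ' 55, 26, 11', ' 56, 27, 12']
40 [' 56, 26,  4', ' 55, 25,  7', ' 52, 24,  0']
50 [' 54, 24,  3', ' 53, 26,  5', ' 53, 23,  5']
60 [' 89, 74, 67', ' 92, 80, 73', ' 66, 40, 25']
70 ['186,179,174', '185,179,175', '169,162,158']
time_s: 24.8
position: [0.5808, -0.1465, 0.2399]
tool_rot: [[-0.548, -0.003, 0.836], [-0.836, 0.001, -0.548], [0.0, -1.0, -0.003]]
ft_force: [-0.1, 0.5, -0.1]
grip_width: 0.0198
time_s: 25.8
position: [0.6222, 0.0489, 0.2398]
tool_rot: [[0.425, -0.003, 0.905], [-0.905, 0.0, 0.425], [-0.002, -1.0, -0.003]]
ft_force: [0.2, -0.6, -1.7]
grip_width: 0.0197
time_s: 26.13
position: [0.6275, 0.0714, 0.2406]
tool_rot: [[0.524, -0.002, 0.852], [-0.852, -0.0, 0.524], [-0.001, -1.0, -0.001]]
ft_force: [0.0, -0.8, -0.2]
grip_width: 0.0199
[0.62753802 0.07136907 0.24064543] [ -4.2  30.   59.   -0.   91.  -35.8] 31.581445287872903
```

View pics/w13.png

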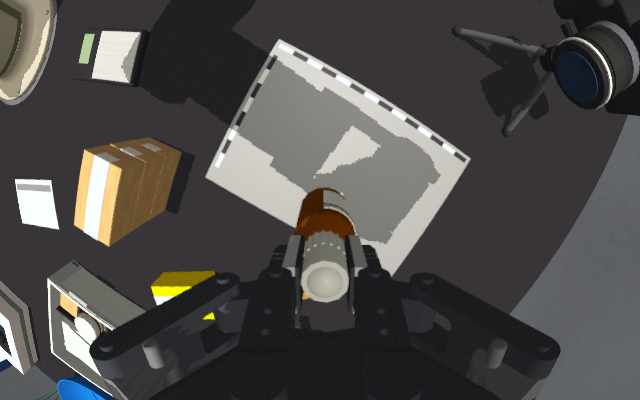

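View pics/s13.png

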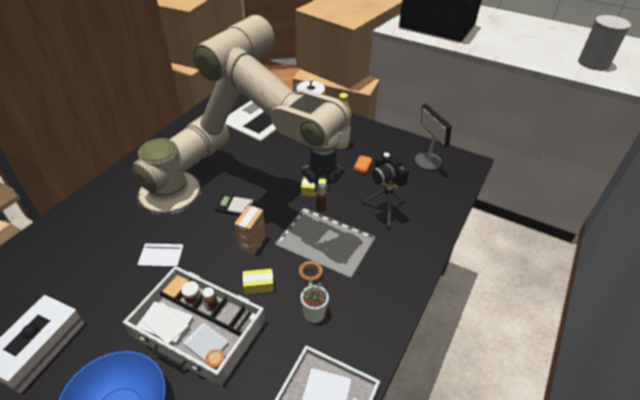

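View pics/t13.png

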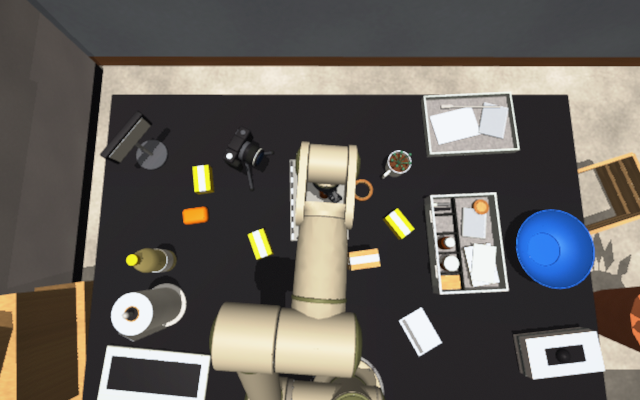

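The bottle hangs over the mat (w13 (325,230)) with the label's near edge at about (325,190), and the lens is fully visible at (578,78). Re-measuring the lens and label edge from here.

```bash
python3 - <<'E'
from lab import *
z=np.load('w13.npz');w=wcloud(z['d'],z['p'],z['R']);im=z['im'].astype(int)
b=(im[...,2]>im[...,0]+12)&(im[...,2]>im[...,1]+5); b[:,:540]=0;b[130:]=0;b[:,615:]=0
q=w[b];q=q[np.linalg.norm(q-np.median(q,0),axis=1)<.04]
c=q.mean(0);u,s,v=np.linalg.svd(q-c);n=v[2]*np.sign(-v[2][1])
print(len(q),c.round(4),n.round(3),np.degrees(np.arctan2(n[1],n[0])),q.min(0).round(3),q.max(0).round(3))
a=np.arctan2(n[1],n[0]);h=(q-c)@[-np.sin(a),np.cos(a),0];print('horiz extent',h.min(),h.max())
m=(q.min(0)+q.max(0))/2;sp=m+.2*np.array([np.cos(a),np.sin(a),0]);print('centre',m,'spot',sp,'bottle',sp+.0175*np.array([np.cos(a),np.sin(a),0]))
m=env.camera_model('wrist');K=np.array(m['camera_matrix']);T=np.array(m['tool_from_camera'])
for f,dz in(('w12',0),('w13',0)):
  z=np.load(f+'.npz');jaw=np.degrees(np.arctan2(z['R'][1,2],z['R'][0,2]));ax=z['p'][:2];z0=z['p'][2]-.074
  base=jaw+90
  for d in range(-6,14,2):
    az=base+d;a=np.radians(az);n=np.array([np.cos(a),np.sin(a),0]);o=[]
    for h in(.032,.038,.044,.05):
        X=np.array([*ax,z0+h])+.0175*n
        cc=T[:3,:3].T@(z['R'].T@(X-z['p'])-T[:3,3]);r=np.hypot(cc[0],cc[1]);th=np.arctan2(r,cc[2])
        p=cv2.getRectSubPix(z['im'],(1,1),(float(K[0,2]+K[0,0]*th*cc[0]/r),float(K[1,2]+K[0,0]*th*cc[1]/r)))[0,0].astype(int);o.append(int(p[0])-int(p[2]))
    print(f,round(az,1),o)
# cap axis tilt check: cap & shoulder
save('','w13c.png',z['im'],(270,170,380,310),5)
# column & bystanders
E
```

```text
1557 [0.7281 0.2645 0.2013] [-0.46  -0.888 -0.001] -117.36446963743946 [0.709 0.254 0.178] [0.747 0.275 0.222]
horiz extent -0.020884113725458828 0.021357885870880212
centre [0.72812317 0.26447577 0.20019206] spot [0.63619334 0.08685565 0.20019206] bottle [0.62814948 0.07131389 0.20019206]
w12 -6.1 [16, 15, 9, 15]
w12 -4.1 [15, 15, 8, 14]
w12 -2.1 [15, 15, 8, 15]
w12 -0.1 [14, 15, 7, 14]
w12 1.9 [15, 16, 10, 20]
w12 3.9 [18, 19, 19, 26]
w12 5.9 [39, 41, 44, 47]
w12 7.9 [46, 48, 51, 46]
w12 9.9 [47, 47, 47, 48]
w12 11.9 [50, 48, 50, 51]
w13 115.6 [15, 15, 8, 16]
w13 117.6 [15, 15, 9, 16]
w13 119.6 [15, 16, 8, 16]
w13 121.6 [15, 16, 6, 15]
w13 123.6 [16, 14, 8, 18]
w13 125.6 [19, 18, 20, 25]
w13 127.6 [41, 43, 49, 47]
w13 129.6 [56, 56, 56, 52]
w13 131.6 [57, 56, 57, 56]
w13 133.6 [57, 57, 59, 56]
```

View pics/w13c.png

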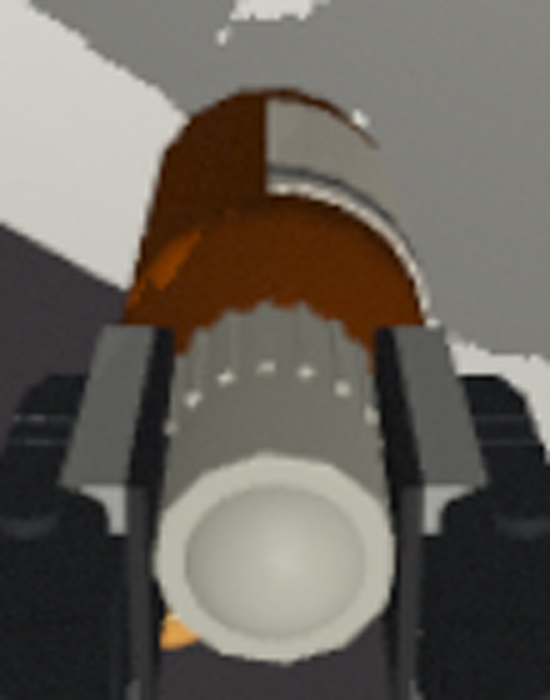

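The label middle is about 2–4° past the lens direction, so I'm trimming by −2.5°, then running final checks.

```bash
python3 -m pendant '[[[0.02,0,0],-0.5,0.1],[[0,0,0],0,0.1],[[0,0,0],0,0.1],[[0,0,0],0,0.1],[[0,0,0],0,0.1]]'
python3 - <<'E'
from lab import *
im,w,s=wshot('w14');print(s['position'],s['qvel'].round(2),np.degrees(np.arctan2(s['tool_rot'][1,2],s['tool_rot'][0,2])),s['grip_width'])
for lo,hi in((.128,.145),):
    q=w.reshape(-1,3);q=q[(q[:,2]>lo)&(q[:,2]<hi)&(abs(q[:,0]-.427)<.07)&(abs(q[:,1]+.052)<.07)];print('column top',len(q),rect(q))
# bottle tilt: axis of cap vs label-band points: body points
t=w[165:300,290:365].reshape(-1,3);d=np.hypot(t[:,0]-s['position'][0],t[:,1]-s['position'][1])
z0=s['position'][2]-.074
for a,b in((.015,.025),(.025,.035),(.035,.045),(.045,.055),(.075,.09),(.09,.1)):
    q=t[(d<.03)&(t[:,2]>z0+a)&(t[:,2]<z0+b)]
    if len(q)<20: continue
    R=.0175 if a<.06 else .0105
    r=least_squares(lambda p:np.hypot(q[:,0]-p[0],q[:,1]-p[1])-R,s['position'][:2],loss='soft_l1',f_scale=.001).x
    print('axis at',a,len(q),r.round(4))
im,_=env.get_image('scene');save('','s14.png',im,(190,140,430,340),3)
E
```

```text
time_s: 26.7
position: [0.6283, 0.0714, 0.2415]
tool_rot: [[0.488, -0.0, 0.873], [-0.873, 0.0, 0.488], [-0.0, -1.0, -0.0]]
ft_force: [0.0, 0.1, -1.2]
grip_width: 0.0197
[0.62829766 0.07140798 0.24153117] [ 0.03  0.13  0.03  0.06 -0.1   0.19] 29.194912227142478 0.019715612115435786
column top 3401 (array([425.7, -53. ]), array([58.6, 91.6]), np.float32(96.91))
axis at 0.015 164 [0.6279 0.0713]
axis at 0.025 195 [0.6279 0.0714]
axis at 0.035 221 [0.628  0.0715]
axis at 0.045 330 [0.628  0.0714]
axis at 0.075 893 [0.6276 0.0721]
axis at 0.09 762 [0.6279 0.0719]
```

View pics/s14.png

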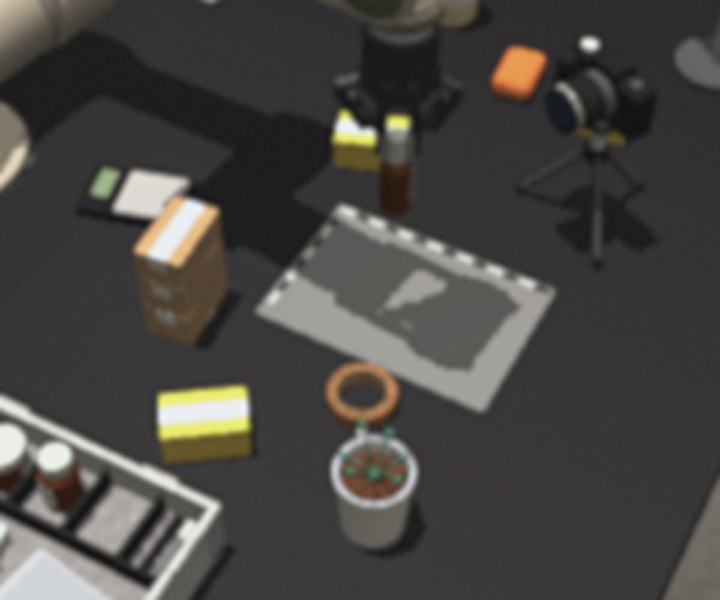

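The bottle hangs upright at scene crop (397,165), with its axis within about 1 mm top to bottom. Its amber back faces the scene camera and the label faces the lens at (565,105). The column of three at (180,270) is square, and the bystanders are untouched. Handing in.

```bash
python3 -c "
from rig import env
print(env.close_job())"
```

```text
the job is handed in; nothing more can be done
None
```

I stacked both mat cartons on the lone carton. I then lifted the tall slim bottle out of the case by its cap and handed the job in at about 27 s, still holding the bottle in front of the lens.

**Last checks:**
- **Column:** the top carton is at (426, −53) mm and 96.9°. The base carton was measured at the start at (427, −52) mm and 96.9°.
- **Bottle:** the axis is at (628, 71) mm and vertical to about 1 mm over its height. The underside is at about 0.167 m. The target for the axis was (628, 71) mm, so mid-label should be within a few mm of the sharp spot.
- **Bystanders:** the ones visible in the last pictures look undisturbed.

**Uncertain or disagreeing:**
- **Label direction:** I could not see the label from the lens side. Its two edge readings, before and after the grasp, disagreed by about 5°. I trimmed the turn by 2.5° to split the difference, so the label should face the lens within about 4°.
- **Top camera:** it read about 3 mm high in x compared with the wrist camera, so I used the wrist camera.

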